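# Run a batch of power modules through the bench tester

### The job

Load every power module from the blue mat flat into its own bay of the carriage, push the carriage by its post under the tester's hood fully home to the back stop and then sideways up against the brass contact strip, and only then press the red start button fully down and let it go. Draw the carriage back out the same way, sideways and then towards the robot, into the open lane until it is clear of the hood, and lay all the modules flat, side by side, in the yellow tray. Leave the multimeter, the solder reel and the screwdriver alone.

Things in the scene. Friction and masses are not known exactly. Their poses are not given: they have to be found in the camera images.
- tester: Fixed bench tester. Origin on the bench: where the carriage's origin stands when it is fully in, before going sideways. +x points into the hood, away from the robot; +y sideways to the brass contact strip. Base plate 4 mm thick, the carriage slides on it. In this frame (mm) the carriage loads near (-145, 0), meets the back stop at (+4, 0) and is home at about (+2, +48).
- lane (a point): On the base plate in the open lane, where the carriage's origin stands for loading; 145 mm in front of the tester's origin. Lane: tester x -242 to -62 mm, rails 16 mm high, inner faces at y +86 and -86 mm. Axes as the tester's.
- hood_mouth (a point): Middle of the roof's front lower edge. The clear roof is 60 to 64 mm above the bench, over tester x -66 to +72 mm. Inside: back stop at x +60, walls at y -86 and +130, and a 60 mm high front wall at x -62 for y above 86: the bays must be past it (carriage x above -5 mm) to go sideways. A black head 110 mm high stands behind, x 70 to 115.
- strip (a point): Middle of the brass contact strip, on the inner face of the hood's +y wall (tester y +130 mm), which the carriage's +y side (82 mm from its origin) has to touch.
- carriage: Loose grey carriage, 0.5 kg. Origin: underside, middle of the bays; x, y as the tester's. Bay part 112 (x) by 164 (y) mm, plate 8 mm thick, four bays centred at (+-27, +-40) mm, outer rims 6 mm and inner rims 5 mm above the bay floor. At x -88 mm, towards the robot, a tongue 44 mm wide bears an orange square grip post, 18 x 18 mm, top 91 mm above the origin.
- bay (a point): Centre of the floor of one bay, at (+27, +40, +8) mm in the carriage's frame. A bay is 51 mm (carriage x) by 77 mm (carriage y); a module lies in it with its long side along carriage y.
- grip_post (a point): A point on the axis of the carriage's orange grip post, 75 mm above the carriage's underside and 16 mm below the post's top.
- start (a joint): Travel of the red start button on the black panel beside the lane: 0 released, 0.006 m fully down; about 5 N.
- start_top (a point): Centre of the top face of the red button, 32 mm across; it is pressed straight down, surrounding yellow collar 48 mm across.
- mat: Blue mat, 220 x 200 x 3 mm, fixed; origin under its centre. It may lie on either side of the tester.
- tray: Yellow shallow tray for tested modules, fixed, 220 (x) by 200 (y) mm outside, walls 4 mm thick and 12 mm high, floor 4 mm thick; origin under its centre. On the other side of the tester from the mat.
- module0: Green power module, about 120 g: board 70 (own x) by 46 (own y) mm, 5 mm thick, in its middle a dark finned heat sink, 36 along x by 22 along y, rising to 34 mm above the underside; grip it there. Origin: centre of the underside. Half a turn about z fits the same. Starts on the blue mat; 3 or 4 modules are there, an absent one reads None.
- module1: Green power module, about 120 g: board 70 (own x) by 46 (own y) mm, 5 mm thick, in its middle a dark finned heat sink, 36 along x by 22 along y, rising to 34 mm above the underside; grip it there. Origin: centre of the underside. Half a turn about z fits the same. Starts on the blue mat; 3 or 4 modules are there, an absent one reads None.
- module2: Green power module, about 120 g: board 70 (own x) by 46 (own y) mm, 5 mm thick, in its middle a dark finned heat sink, 36 along x by 22 along y, rising to 34 mm above the underside; grip it there. Origin: centre of the underside. Half a turn about z fits the same. Starts on the blue mat; 3 or 4 modules are there, an absent one reads None.
- module3: Green power module, about 120 g: board 70 (own x) by 46 (own y) mm, 5 mm thick, in its middle a dark finned heat sink, 36 along x by 22 along y, rising to 34 mm above the underside; grip it there. Origin: centre of the underside. Half a turn about z fits the same. Starts on the blue mat; 3 or 4 modules are there, an absent one reads None.
- multimeter: A red hand-held multimeter lying flat, 180 x 85 x 37 mm; a bystander.
- spool: A metal solder-wire reel standing on its flange, 64 mm across, 52 mm tall; a bystander.
- driver: A blue-handled screwdriver lying on the bench; a bystander.

How it is judged:
By the outcome, as a careful person would: the job done as asked, in the order asked, and still so for the second after the job is handed in, with the robot touching nothing.
Of module0, module1, module2, module3 only 3 to 4 are there at a start; the rules pass over those that are not, and their reading is None.
At some moment in a run one of module0, module1, module2, module3 may be knocked a few centimetres aside while the robot is not near it.
Once in a run the grip may slacken for a moment while it holds something.
It also fails if it takes over 210 s, if anything falls off the work surface, if the arm or the gripper's body presses on something with over 40 N, if the wrist force passes 120 N, or if a joint passes its speed limit or range.

### The arm

A 6-joint arm with a two-finger parallel gripper is mounted at the origin on the work surface. World frame = base frame: x ahead of the robot, y to its left, z up, the work surface at z = 0. Lengths are in mm, angles in rad, forces in N, time in s.
With the tool pointing down it reaches from about 350 to 875 mm from the base axis. Payload 4.2 kg.
Tool frame: the origin (TCP) lies at the very end of the fingers, on their centre line; the grasp point (between the pads) lies 19 mm behind it; z points along the fingers, y is the line along which they close (so a half turn about z gives the same grasp; the last joint's range is limited). The gripper opens to 85 mm and grips with 20 to 120 N. Pads are 22 mm wide; open, the fingers measure 114 mm over their backs; the gripper's body (76 mm by 85 mm) begins 54 mm behind the grasp point. The pads swing forward as they close: fully open they stand 13 mm farther back than shut.
Start: joints at [1.579, 0.385, 0.008, 0, -1.194, -0.259], TCP at [155.08, 605.433, 231.312] pointing down, gripper open.
Joint ranges: [-3.14, 3.14], [-1.21, 2.06], [-1.07, 1.41], [-3.16, 2.05], [-2.99, -0.16], [-3.1, 3.1]. Speed limits (rad/s): [2.79, 2.79, 3.14, 3.14, 3.14, 3.14].

### API

Orientations are given as a unit quaternion [x, y, z, w].
In Python, from bench import read_state, get_image, get_calibration, job_done gives the robot as it stands.
- The arm moves only by the shell command python3 -m creep 'ROWS'. ROWS is a JSON object of lists of equal length, an entry for each row: "translation": the shift along the world's x, y, z in cm, a list of three; "delta_rot": the turn, a rotation vector about the world's x, y, z in degrees, a list of three; "hand": the finger opening in cm, from 0 to 8.54. A call has 1 to 8 rows; each row is the pose to reach, as a shift and turn from the pose commanded when the call began; what a row does not reach only later rows make up. A row lasts 1/8 s, in which the tool goes at most 62.5 mm and 10.7 degrees, less where a joint would pass 70% of its speed; a pose out of reach is approached as far as the arm can. A call with a gripper value outside its range is refused whole. The fingers move at their own pace and stop on an object; the grip force is fixed at half the most. Time passes only in rows, so rows that repeat a pose let the fingers close. It gives the time, the measured TCP pose, the force, the opening and the grip force at its end, in the units of the state.
- read_state(): the state, without advancing time (a new reading comes with each control period).
- get_image(name): name is "scene" or "top" or "wrist"; returns (picture, depth): 420x560x3 uint8, red, green, blue; 420x560 float32, mm along the optical axis (not along the pixel's ray), 0 where there is no reading.
- get_calibration(name): a dict with "intrinsics" (3x3 intrinsics, pixels), "dist" ([k1, k2, p1, p2, k3] as OpenCV has them; the pictures are not rectified), "xyz" and "attitude" of the camera in the world. Camera axes: x right, y down, z forward; pixel columns grow to the right and rows downward; lengths in mm; the calibration is good to about 2 mm. A picture is of the moment at which its call begins: read the wrist's pose just before it. get_calibration takes no time and is no camera call; for the wrist camera it gives the pose at the moment of the call.
- job_done(): hands the job in; it is judged then, once.
The state is a dict: "clock": time; "joints": joint angles; "joint_vel": joint speeds; "joint_efforts": joint torques, N m; "position": TCP position; "ee_rot": TCP orientation; "contact_force": force on the tool from outside, world axes, zero at the start; "wrist_torque": the same for the moment, N m; "gripper_width": finger opening in mm; "grasp_force": force on a finger pad.
Only numpy, scipy, OpenCV 4.12 (cv2) and the standard library are available. Lean on these libraries where they do the work, as an engineer would, in place of code of your own. Each camera call takes 0.05 s, during which the arm holds its last target. There are 200 camera calls.

## Working session

There is one attempt and no reset: what is moved stays moved. The work goes in short steps, Python scripts to look and compute and a shell command to move; the robot and the scene stay as the last step left them, time stands still between calls to the robot, and variables do not carry over. Pictures are saved under pics/ and viewed, at most 14 in all, crops included, and the job is handed in when it is done.

```bash
ls; mkdir -p pics; cat > h.py <<'E'
import numpy as np,cv2
from scipy.spatial.transform import Rotation as R
from bench import *
def cloud(name):
    c=get_calibration(name); im,d=get_image(name)
    K=np.array(c['intrinsics']);D=np.array(c['dist'],float)
    v,u=np.mgrid[0:420,0:560]
    p=cv2.undistortPoints(np.stack([u,v],-1).reshape(-1,1,2).astype(np.float64),K,D).reshape(420,560,2)
    P=np.dstack([p[...,0]*d,p[...,1]*d,d])
    a=np.array(c['attitude'],float)
    Rm=R.from_quat(a).as_matrix() if a.size==4 else a.reshape(3,3)
    W=P@Rm.T+np.array(c['xyz']); W[d<=0]=np.nan
    return im,W
E
python3 - <<'E'
from h import *
print(read_state())
for n in('top','scene','wrist'):
    print(n,get_calibration(n))
for n in('top','scene'):
    im,W=cloud(n); cv2.imwrite(f'pics/{n}0.png',cv2.resize(im[...,::-1],(784,588))); np.savez(f'{n}0.npz',im=im,W=W)
E
```

```text
pics
{'clock': 0.0, 'joints': array([ 1.57861464e+00,  3.85597847e-01,  6.58309612e-03, -4.95623291e-04,
       -1.19399397e+00, -2.58610058e-01]), 'joint_vel': array([-0.00104498,  0.00063201, -0.00058496, -0.00076684,  0.00098852,
       -0.00086998]), 'joint_efforts': array([-1.34983770e-04, -3.92292345e+01,  1.88409233e+01,  4.18644950e+00,
       -4.60917319e-03,  5.64442530e-06]), 'position': array([154.93847906, 604.87293074, 230.18044107]), 'ee_rot': array([ 9.92136161e-01, -1.25158144e-01, -8.13592723e-05,  1.12698847e-03]), 'contact_force': array([ 0.00603081, -0.14356854,  0.93415181]), 'wrist_torque': array([0.02102514, 0.01738901, 0.02099134]), 'grasp_force': 0.0, 'gripper_width': 85.10642487833294}
top {'intrinsics': array([[513.85642661,   0.        , 273.56114686],
       [  0.        , 513.85642661, 205.2647662 ],
       [  0.        ,   0.        ,   1.        ]]), 'dist': array([-0.16610768,  0.        ,  0.        ,  0.        ,  0.        ]), 'xyz': array([ 474.49408102,  -37.40508472, 1521.72964999]), 'attitude': array([-0.69961732,  0.71349952, -0.0318575 ,  0.02095565])}
scene {'intrinsics': array([[406.06679435,   0.        , 279.91662259],
       [  0.        , 406.06679435, 209.43283033],
       [  0.        ,   0.        ,   1.        ]]), 'dist': array([0.03719876, 0.        , 0.        , 0.        , 0.        ]), 'xyz': array([1122.04137983, -375.25992876, 1023.72597019]), 'attitude': array([ 0.83292932,  0.46921491, -0.14766361, -0.25349865])}
wrist {'intrinsics': array([[340.12999393,   0.        , 272.89503278],
       [  0.        , 340.12999393, 212.25564314],
       [  0.        ,   0.        ,   1.        ]]), 'dist': array([-0.04845912,  0.        ,  0.        ,  0.        ,  0.        ]), 'xyz': array([235.55922402, 582.71147782, 373.22633779]), 'attitude': array([-0.60420367,  0.77950626,  0.1300008 , -0.10201817])}
```

View pics/top0.png

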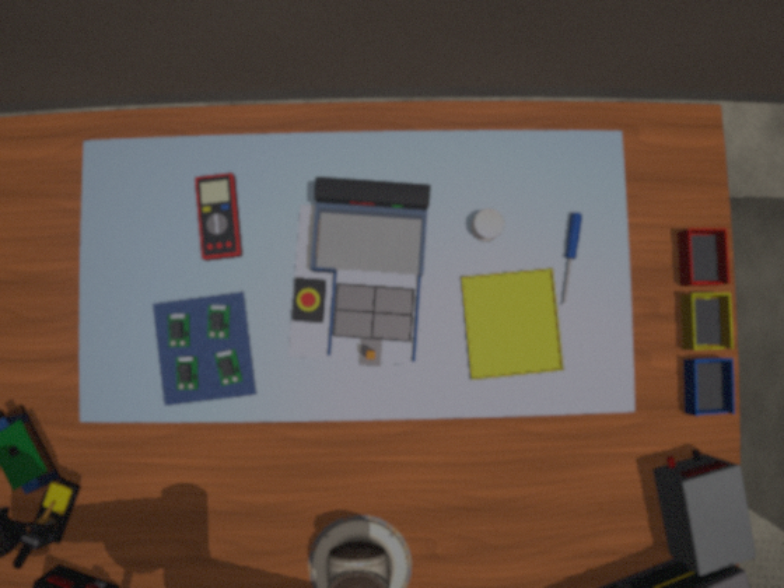

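View pics/scene0.png

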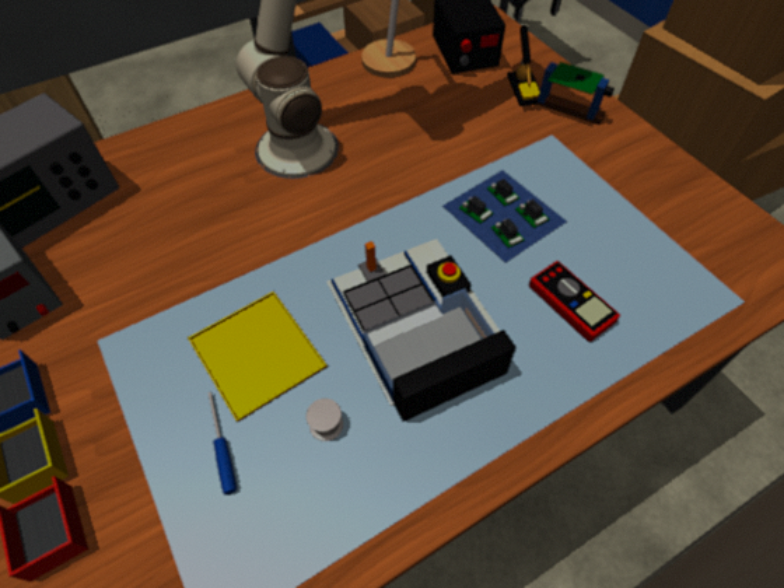

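The top view shows four modules on the blue mat at about (178,328), (218,320), (186,372) and (228,366). The button is at (308,299), the post at (370,353) and the tray at (512,323). The tester's +y side is on the left, and the scene view agrees. Next I measure them.

```bash
cat >> h.py <<'E'
def rect(xy):
    (c,s,a)=cv2.minAreaRect(xy.astype(np.float32)); 
    return np.round(c,1),np.round(s,1),round(a,2)
def blobs(mask,mn):
    n,l,st,_=cv2.connectedComponentsWithStats(mask.astype(np.uint8))
    return [l==i for i in range(1,n) if st[i,4]>=mn]
E
python3 - <<'E'
from h import *
f=np.load('top0.npz');im,W=f['im'].astype(int),f['W'];r,g,b=im[...,0],im[...,1],im[...,2]
z=W[...,2];x=W[...,0];y=W[...,1]
ws=(x>150)&(x<900)
def show(n,m,mn=10):
    for k in blobs(m&np.isfinite(z),mn):
        v,u=np.nonzero(k);print(n,k.sum(),'px',u.mean().round(),v.mean().round(),'rect',*rect(W[k][:,:2]),'med',np.median(W[k],0).round(1), 'zmax',np.nanmax(z[k]).round(1))
show('tray',ws&(r>120)&(g>120)&(b<60),300)
show('mat',ws&(b>r+25)&(r<80)&(z<12),300)
show('sink',ws&(y>150)&(y<480)&(x<560)&(z>20)&(z<45),10)
show('green',ws&(g>r+15)&(g>b+10),8)
show('red',ws&(r>g+60)&(r>b+60)&(y>0)&(y<250),8)
show('head',ws&(z>85)&(z<125)&(y>-250)&(y<250),100)
show('post',ws&(z>75)&(z<120)&(x<480)&(y>-100)&(y<100),3)
show('roof',ws&(z>50)&(z<75)&(y>-200)&(y<200),200)
show('carr',ws&(abs(r-g)<14)&(r>50)&(r<115)&(b<125)&(z>6)&(z<30)&(y>-150)&(y<150)&(x<560),50)
print(im[222,265],W[222,265],im[230,285],W[230,285], W[214,220])
E
```

```text
tray 4513 px 365.0 231.0 rect [ 506.6 -332.2] [213.3 195. ] 4.47 med [ 506.7 -331.1    2.6] zmax 17.7
mat 3264 px 146.0 249.0 rect [465.9 322.6] [218.2 197.9] 6.39 med [465.7 321.9   1.6] zmax 11.8
sink 67 px 154.0 229.0 rect [523.2 289.5] [23.8 29.7] 88.95 med [520.5 288.3  35.1] zmax 44.9
sink 62 px 125.0 234.0 rect [509.7 375. ] [29.7 24.8] 0.11 med [512.4 375.   33.3] zmax 42.7
sink 72 px 161.0 262.0 rect [426.4 269.2] [36.  22.6] 13.5 med [425.4 268.6  34.1] zmax 43.8
sink 69 px 131.0 268.0 rect [410.7 357.8] [29.5 21.6] 1.62 med [410.2 355.   33.8] zmax 41.9
green 17 px 283.0 147.0 rect [747.  -91.9] [19.9  3.1] 89.16 med [746.2 -91.   92.2] zmax 103.1
green 170 px 157.0 230.0 rect [522.4 288.6] [44.8 64.2] 86.42 med [522.2 282.    7.3] zmax 40.7
green 136 px 129.0 236.0 rect [503.6 374.2] [63.5 47.5] 4.62 med [504.1 363.5   7.5] zmax 39.7
green 179 px 164.0 263.0 rect [425.  269.3] [65.8 46.6] 13.17 med [420.1 259.3   6.9] zmax 41.6
green 148 px 136.0 266.0 rect [414.8 358.7] [65.2 46.2] 0.31 med [416.4 346.1   7.8] zmax 41.7
green 18 px 127.0 272.0 rect [399.4 372.2] [32.8 13
[... 165 characters left out ...]
ect [712.1 244.7] [104.4  10.1] 0.43 med [709.9 245.5  32. ] zmax 38.0
red 69 px 219.0 213.0 rect [563.3  93.8] [24.1 24.3] 44.71 med [564.4  94.8  54.8] zmax 62.6
head 1442 px 265.0 137.0 rect [773.2 -40.8] [233.3  49.1] 84.71 med [771.8 -40.1 107.9] zmax 116.9
post 41 px 264.0 253.0 rect [449.  -31.3] [16.7 16.7] 88.87 med [446.3 -31.3  92.8] zmax 99.2
roof 3878 px 263.0 170.0 rect [684.3 -33. ] [232.7 140.3] 84.99 med [683.9 -32.6  62.5] zmax 74.7
carr 1759 px 267.0 231.0 rect [493.1 -37.8] [188.4 132.5] 88.85 med [513.8 -39.   11.5] zmax 23.5
[76 74 75] [538.43578409 -35.6824657   11.81594206] [112 107 108] [513.78302859 -94.01868873  10.91671573] [561.83908837  92.39399062  56.56233206]
```

```bash
python3 -m creep '{"translation":[[4,-4.7,0],[8,-9.4,0],[12,-14,0],[16,-18.7,0],[20,-23.4,0],[24.1,-28,0],[24.1,-28,0],[24.1,-28,0]],"delta_rot":[[0,0,5],[0,0,10],[0,0,14.4],[0,0,14.4],[0,0,14.4],[0,0,14.4],[0,0,14.4],[0,0,14.4]],"hand":[8,8,8,8,8,8,8,8]}'
cat >> h.py <<'E'
def seg(name,m,mn,W,q=1):
    for k in blobs(m&np.isfinite(W[...,2]),mn):
        v,u=np.nonzero(k);print(name,k.sum(),'px',u.mean().round(),v.mean().round(),'rect',*rect(W[k][:,:2]),'med',np.median(W[k],0).round(1))
E
python3 - <<'E'
from h import *
im,W=cloud('wrist');np.savez('w1.npz',im=im,W=W);cv2.imwrite('pics/w1.png',im[...,::-1])
z=W[...,2];r,g,b=[im[...,i].astype(int) for i in range(3)]
s=read_state();print(s['position'],R.from_quat(s['ee_rot']).as_matrix().round(3))
print(get_calibration('wrist')['xyz'],R.from_quat(get_calibration('wrist')['attitude']).as_matrix().round(3))
seg('sink',(z>28)&(z<40),100,W)
seg('green',(g>r+15)&(g>b+10),80,W)
E
```

```text
clock: 1.1
position: [396.1, 325.3, 231.1]
ee_rot: [1.0, -0.0, -0.0, 0.0]
contact_force: [-0.3, 0.2, -0.0]
gripper_width: 80.1
grasp_force: 0.0
[395.69726596 325.84141512 231.09506565] [[ 1.     0.001 -0.   ]
 [ 0.001 -1.    -0.   ]
 [-0.     0.    -1.   ]]
[478.93405259 324.3811856  374.06935201] [[ 0.    -0.945 -0.326]
 [-1.    -0.    -0.   ]
 [-0.     0.326 -0.945]]
sink 2550 px 512.0 36.0 rect [539.8  95.6] [65.7 45.1] 84.07 med [533.7 105.8  34.2]
sink 280 px 313.0 31.0 rect [535.4 287. ] [22.7  8.4] 87.12 med [535.9 287.   37.1]
sink 136 px 312.0 41.0 rect [527.1 287.7] [22.2  3.4] 87.31 med [526.6 288.3  36.9]
sink 126 px 312.0 48.0 rect [521.5 288.2] [22.   3.5] 86.22 med [520.8 288.2  37.2]
sink 128 px 218.0 48.0 rect [520.9 374.1] [22.5  3.5] 89.71 med [520.7 373.7  37. ]
sink 126 px 218.0 55.0 rect [515.1 373.8] [ 3.2 22.1] 0.15 med [514.9 373.6  37.2]
sink 224 px 312.0 57.0 rect [513.4 288.4] [22.5  8.1] 87.69 med [513.  287.9  37.2]
sink 110 px 220.0 67.0 rect [504.8 373.4] [ 3.3 21.7] 0.25 med [504.6 372.3  37.1]
sink 107 px 310.0 66.0 rect [505.4 289. ] [21.9  3.2] 87.
[... 178 characters left out ...]
25.  268.1  36.9]
sink 635 px 240.0 167.0 rect [410.9 357.4] [30.8 22.2] 0.94 med [409.6 357.2  37. ]
sink 170 px 14.0 335.0 rect [191.8 658.3] [20.8 29.4] 28.75 med [198.8 648.8  34. ]
green 1961 px 307.0 53.0 rect [522.2 288. ] [46.9 71.5] 87.1 med [518.6 293.2   8.5]
green 1868 px 225.0 71.0 rect [504.6 374.5] [70.  47.4] 0.64 med [502.  367.9   8.5]
green 1391 px 323.0 145.0 rect [424.8 267.6] [70.6 47.2] 12.65 med [433.4 276.8   8.5]
green 1369 px 243.0 155.0 rect [413.6 357.7] [70.4 46.7] 1.29 med [420.6 347.8   8.5]
green 105 px 331.0 176.0 rect [398.9 260.9] [20.1 16.4] 14.69 med [395.2 261.    8.5]
green 103 px 243.0 186.0 rect [387.4 355.9] [17.3 17.2] 87.39 med [383.8 356.9   8.7]
```

View pics/w1.png

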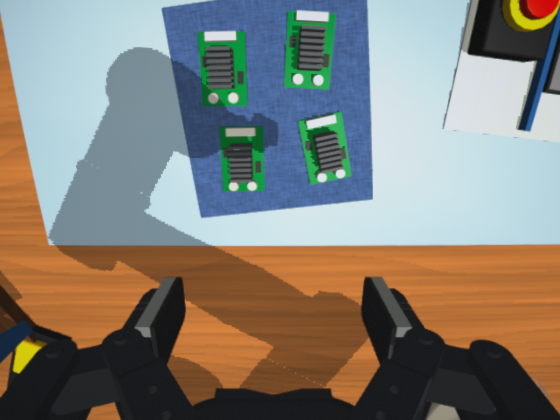

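The wrist view shows the four modules clearly, at about (312,50), (222,68), (325,148) and (242,158). Board and sink sizes and heights match what was given. Next I look at the carriage.

```bash
python3 -m creep '{"translation":[[0.4,-5.2,0],[0.8,-10.4,0],[1.2,-15.6,0],[1.6,-20.8,0],[2,-26,0],[2.4,-31.2,0],[2.7,-36.5,0],[2.7,-36.5,0]],"delta_rot":[[0,0,-1],[0,0,-2],[0,0,-3],[0,0,-4],[0,0,-5],[0,0,-5],[0,0,-5],[0,0,-5]],"hand":[6,5,5,5,5,5,5,5]}'
python3 - <<'E'
from h import *
im,W=cloud('wrist');np.savez('w2.npz',im=im,W=W);cv2.imwrite('pics/w2.png',im[...,::-1])
z=W[...,2];r,g,b=[im[...,i].astype(int) for i in range(3)]
seg('post',(z>88)&(z<102)&(W[...,0]<480)&(r>b+40),40,W)
seg('redbtn',(r>g+70)&(r>b+70)&(z>40)&(z<70),60,W)
seg('yel',(r>110)&(g>90)&(b<70)&(z>40)&(z<70),60,W)
seg('floors',(z>10)&(z<14.5)&(W[...,0]>450)&(W[...,0]<600)&(abs(r-g)<20),300,W)
seg('rims',(z>15)&(z<21)&(W[...,0]>420)&(W[...,0]<610)&(W[...,1]<80)&(W[...,1]>-150)&(abs(r-b)<25),200,W)
seg('roof',(z>56)&(z<70)&(abs(r-b)<60)&(W[...,0]>550),400,W)
E
```

```text
clock: 2.15
position: [422.9, -40.9, 231.2]
ee_rot: [0.999, -0.045, -0.0, 0.0]
contact_force: [0.0, 0.4, 0.2]
gripper_width: 50.1
grasp_force: 0.0
post 448 px 259.0 169.0 rect [448.4 -33.5] [17.6 17.1] 84.75 med [449.1 -33.6  95.3]
redbtn 1083 px 103.0 44.0 rect [562.1  94.2] [30.3 34.5] 21.42 med [562.6  91.8  56.2]
yel 1112 px 111.0 45.0 rect [563.  93.] [46.6 46.5] 36.13 med [561.7  86.4  46.4]
floors 504 px 456.0 67.0 rect [ 514.9 -235.8] [129.7   5.2] 4.32 med [ 518.1 -235.3   12.1]
floors 4619 px 220.0 34.0 rect [566.8  -3.8] [78.3 51.5] 84.41 med [567.7  -4.1  12.5]
floors 4572 px 304.0 34.0 rect [559.3 -84.4] [78.7 51.3] 84.93 med [559.9 -84.8  12.4]
floors 4085 px 222.0 93.0 rect [512.1   1.5] [77.9 51.4] 84.5 med [512.8   1.2  12.4]
floors 4139 px 302.0 93.0 rect [504.6 -79.5] [78.7 51.4] 85.05 med [505.6 -79.4  12.4]
floors 1069 px 262.0 136.0 rect [464.  -34.6] [44.3 30.3] 85.31 med [466.4 -34.7  12.5]
rims 3086 px 262.0 57.0 rect [535.7 -41.8] [165.  111.8] 84.78 med [539.2 -42.4  18. ]
```

View pics/w2.png

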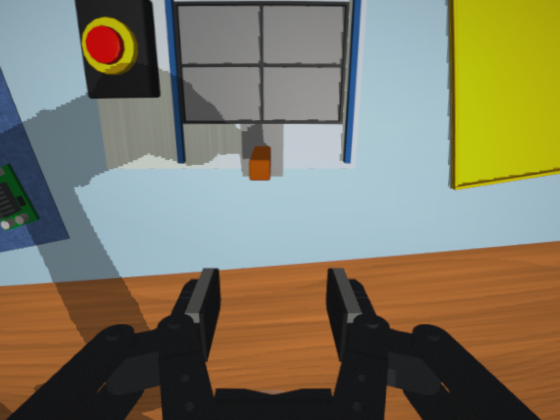

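The carriage is square in the lane with its bays empty. The post is at about (259,165) and the button at (103,44). The bays measure 78 x 51 mm with the floor at z 12, which fits. I pick the first module, A.

```bash
python3 -m creep '{"translation":[[1.6,5.5,-1],[3.2,11,-2],[4.9,16.4,-3],[6.5,21.9,-6],[8.2,27.3,-9],[9.87,32.78,-13],[9.87,32.78,-14],[9.87,32.78,-14]],"delta_rot":[[0,0,1],[0,0,2],[0,0,2.4],[0,0,2.4],[0,0,2.4],[0,0,2.4],[0,0,2.4],[0,0,2.4]],"hand":[4.6,4.6,4.6,4.6,4.6,4.6,4.6,4.6]}'
python3 -m creep '{"translation":[[0,0,-4],[0,0,-7],[0,0,-7.9],[0,0,-7.9],[0,0,-7.9],[0,0,-7.9],[0,0,-7.9],[0,0,-7.9]],"delta_rot":[[0,0,0],[0,0,0],[0,0,0],[0,0,0],[0,0,0],[0,0,0],[0,0,0],[0,0,0]],"hand":[4.6,4.6,4.6,4.6,0,0,0,0]}'
python3 -c "
from h import *
s=read_state();print(s['joints'].round(2),s['position'])"
```

```text
clock: 3.2
position: [520.0, 289.4, 89.5]
ee_rot: [1.0, -0.021, -0.002, 0.001]
contact_force: [0.0, 0.3, -0.3]
gripper_width: 45.9
grasp_force: 0.0
clock: 4.2
position: [522.8, 289.1, 14.3]
ee_rot: [1.0, -0.022, 0.001, -0.001]
contact_force: [-2.3, 0.7, 6.2]
gripper_width: 20.7
grasp_force: 60.6
[ 0.78  0.57 -0.31  0.   -0.69  0.75] [522.78140508 289.05420987  14.31519608]
```

```bash
python3 -m creep '{"translation":[[0,0,4],[0,0,9],[0,-3,12],[0.5,-8,12],[1,-13,12],[1.5,-18,12],[2,-23,12],[2.5,-28,12]],"delta_rot":[[0,0,0],[0,0,0],[0,0,8],[0,0,18],[0,0,28],[0,0,38],[0,0,48],[0,0,58]],"hand":[0,0,0,0,0,0,0,0]}'
python3 -m creep '{"translation":[[0.4,-4,0],[0.8,-8,0],[1.25,-9.27,0],[1.25,-9.27,0],[1.25,-9.27,0],[1.25,-9.27,0]],"delta_rot":[[0,0,10],[0,0,20],[0,0,29.4],[0,0,29.4],[0,0,29.4],[0,0,29.4]],"hand":[0,0,0,0,0,0]}'
python3 - <<'E'
from h import *
print(read_state()['joints'].round(2))
im,W=cloud('wrist');cv2.imwrite('pics/w3.png',im[...,::-1])
E
```

```text
clock: 5.2
position: [546.4, 6.6, 132.4]
ee_rot: [0.884, 0.468, 0.0, -0.0]
contact_force: [0.2, -0.2, -1.7]
gripper_width: 20.8
grasp_force: 59.5
clock: 5.95
position: [559.1, -83.7, 132.4]
ee_rot: [0.738, 0.674, 0.0, -0.0]
contact_force: [0.1, 0.2, -2.9]
gripper_width: 20.7
grasp_force: 59.5
[ 0.14  0.38 -0.28 -0.   -0.92  2.91]
```

View pics/w3.png

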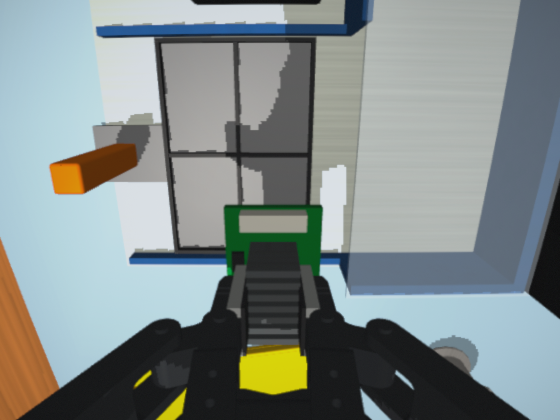

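The held module is level and lies along the bay, at about (272,240). Joint 6 is near its limit, so later carries will turn the other way. I lower it now.

```bash
python3 -m creep '{"translation":[[0,0,-5],[0,0,-9],[0,0,-10.6],[0,0,-11],[0,0,-11],[0,0,-11],[0,0,-11],[0,0,-11]],"delta_rot":[[0,0,0],[0,0,0],[0,0,0],[0,0,0],[0,0,0],[0,0,0],[0,0,0],[0,0,0]],"hand":[0,0,0,0,0,3.6,3.6,3.6]}'
python3 -m creep '{"translation":[[0,0,5],[0,0,9],[0,1,12],[0,7,12],[0,13,12],[0,15,12],[0,15,12],[0,15,12]],"delta_rot":[[0,0,0],[0,0,0],[0,0,-5],[0,0,-15],[0,0,-25],[0,0,-35],[0,0,-45],[0,0,-55]],"hand":[3.6,3.6,3.6,4.6,4.6,4.6,4.6,4.6]}'
python3 - <<'E'
from h import *
im,W=cloud('top')
z=W[...,2];x,y=W[...,0],W[...,1]
seg('sink',(z>25)&(z<56)&(y>-130)&(y<480)&(x<600)&~((y>60)&(y<130)),12,W)
E
```

```text
clock: 7.0
position: [559.6, -84.4, 22.7]
ee_rot: [0.738, 0.675, 0.0, 0.0]
contact_force: [0.2, 0.2, -0.0]
gripper_width: 35.9
grasp_force: 0.0
clock: 8.0
position: [559.2, 66.2, 142.3]
ee_rot: [0.967, 0.255, 0.0, -0.0]
contact_force: [0.3, -0.4, 0.8]
gripper_width: 46.2
grasp_force: 0.0
sink 79 px 282.0 214.0 rect [559.5 -84.2] [34.7 21.7] 83.06 med [559.2 -85.   44. ]
sink 51 px 131.0 269.0 rect [408.3 356.9] [25.2 22.2] 6.11 med [407.5 355.7  33.4]
sink 170 px 253.0 389.0 rect [52.   6.9] [ 31.6 108.4] 8.97 med [56.8  6.9 37.1]
```

```bash
cat >> h.py <<'E'
def mods(lo=28,hi=42,name='wrist',save=None):
    im,W=cloud(name);z=W[...,2];r,g,b=[im[...,i].astype(int) for i in range(3)]
    if save: cv2.imwrite(save,im[...,::-1])
    m=((g>r+15)&(g>b+10))&np.isfinite(z)&(z<hi)
    m=cv2.morphologyEx(m.astype(np.uint8),cv2.MORPH_CLOSE,np.ones((9,9)))>0
    seg('green',m&np.isfinite(z),250,W)
    k=cv2.morphologyEx(((z>lo)&(z<hi)&(np.hypot(W[...,0]-read_state()['position'][0],W[...,1]-read_state()['position'][1])<260)).astype(np.uint8),cv2.MORPH_CLOSE,np.ones((7,7)))>0
    seg('sink',k,250,W)
    return im,W
E
python3 -m creep '{"translation":[[-1,6,0],[-2,12,0],[-3,18,0],[-4,24,0],[-5,29,0],[-5.47,30.8,-1],[-5.47,30.84,-2],[-5.47,30.84,-2]],"delta_rot":[[0,0,-10],[0,0,-20],[0,0,-29.5],[0,0,-29.5],[0,0,-29.5],[0,0,-29.5],[0,0,-29.5],[0,0,-29.5]],"hand":[4.6,4.6,4.6,4.6,4.6,4.6,4.6,4.6]}'
python3 - <<'E'
from h import *
mods()
E
```

```text
clock: 9.05
position: [504.1, 371.9, 120.8]
ee_rot: [1.0, 0.002, -0.001, 0.001]
contact_force: [0.6, 0.1, 0.1]
gripper_width: 46.1
grasp_force: 0.0
green 2587 px 268.0 199.0 rect [504.8 373.9] [70.  46.5] 1.42 med [512.  373.2   8.6]
green 1480 px 386.0 281.0 rect [424.4 266.8] [73.5 48.4] 12.42 med [440.3 278.3   8.4]
green 1800 px 285.0 297.0 rect [414.1 356.9] [70.8 46.8] 1.06 med [423.9 368.    8.4]
sink 1554 px 267.0 216.0 rect [504.7 375.2] [36.2 23.2] 0.65 med [505.7 374.4  36.8]
sink 1247 px 399.0 307.0 rect [419.7 261.6] [51.4 32.5] 13.28 med [429.4 269.4  36.5]
sink 1253 px 288.0 321.0 rect [408.4 356.7] [49.2 23.7] 2.37 med [415.8 357.4  36.7]
```

```bash
python3 -m creep '{"translation":[[0,0,-5],[0,0,-9],[0,0,-10.8],[0,0,-10.8],[0,0,-10.8],[0,0,-10.8],[0,0,-6],[0,0,0]],"delta_rot":[[0,0,0.4],[0,0,0.4],[0,0,0.4],[0,0,0.4],[0,0,0.4],[0,0,0.4],[0,0,0.4],[0,0,0.4]],"hand":[4.6,4.6,4.6,0,0,0,0,0]}'
python3 -m creep '{"translation":[[0,-3,1],[0.5,-8,1],[1,-13,1],[1.5,-18,1],[2,-23,1],[3,-28,1],[4,-33,1],[5,-36,1]],"delta_rot":[[0,0,-9],[0,0,-19],[0,0,-29],[0,0,-39],[0,0,-49],[0,0,-59],[0,0,-69],[0,0,-79]],"hand":[0,0,0,0,0,0,0,0]}'
python3 -m creep '{"translation":[[1,-1,0],[1.2,-1.8,0],[1.2,-1.8,0],[1.2,-1.8,0]],"delta_rot":[[0,0,-10],[0,0,-16.9],[0,0,-16.9],[0,0,-16.9]],"hand":[0,0,0,0]}'
python3 - <<'E'
from h import *
print(read_state()['joints'].round(2))
mods(lo=95,hi=160)
E
```

```text
clock: 10.1
position: [504.0, 373.4, 123.0]
ee_rot: [1.0, 0.006, -0.001, 0.001]
contact_force: [1.2, 2.0, -0.9]
gripper_width: 20.6
grasp_force: 60.9
clock: 11.1
position: [554.7, 11.9, 133.5]
ee_rot: [0.773, -0.634, 0.0, -0.001]
contact_force: [0.1, 1.3, -1.3]
gripper_width: 20.8
grasp_force: 61.1
clock: 11.6
position: [566.5, -3.8, 132.8]
ee_rot: [-0.675, 0.738, -0.0, 0.0]
contact_force: [0.2, 0.1, -1.0]
gripper_width: 20.8
grasp_force: 61.1
[ 0.28  0.38 -0.27 -0.   -0.92 -0.37]
green 4096 px 272.0 94.0 rect [559.5 -85.8] [71.8 48.1] 84.87 med [558.2 -91.4  17.5]
green 3519 px 275.0 233.0 rect [567.4  10.3] [103.3  84.5] 85.54 med [560.7 -26.  125.9]
sink 883 px 479.0 184.0 rect [448.3 -33.8] [17.5 18.5] 85.61 med [448.3 -33.7  95.2]
sink 11487 px 273.0 265.0 rect [568.5  10.4] [104.1  82.9] 86.31 med [564.7 -20.  142.2]
```

```bash
python3 -m creep '{"translation":[[0,0,-5],[0,0,-9],[0,0,-10.5],[0,0,-10.9],[0,0,-10.9],[0,0,-10.9],[0,0,-10.9],[0,0,-10.9]],"delta_rot":[[0,0,0],[0,0,0],[0,0,0],[0,0,0],[0,0,0],[0,0,0],[0,0,0],[0,0,0]],"hand":[0,0,0,0,0,3.6,3.6,3.6]}'
python3 -m creep '{"translation":[[0,0,5],[0,0,9],[-1,2,10],[-3,7,10],[-6,12,10],[-9,17,10],[-12,22,10],[-13,25,10]],"delta_rot":[[0,0,0],[0,0,0],[0,0,10],[0,0,20],[0,0,30],[0,0,40],[0,0,50],[0,0,60]],"hand":[3.6,3.6,3.6,4.6,4.6,4.6,4.6,4.6]}'
python3 -m creep '{"translation":[[-1,2,0],[-1.2,2.15,0],[-1.2,2.15,0],[-1.2,2.15,0],[-1.2,2.15,0],[-1.2,2.15,0]],"delta_rot":[[0,0,10],[0,0,20],[0,0,30],[0,0,40],[0,0,47.8],[0,0,47.8]],"hand":[4.6,4.6,4.6,4.6,4.6,4.6]}'
python3 - <<'E'
from h import *
mods()
E
```

```text
clock: 12.65
position: [566.9, -4.0, 23.6]
ee_rot: [-0.675, 0.738, -0.0, 0.0]
contact_force: [-0.4, -0.6, 0.4]
gripper_width: 35.8
grasp_force: 0.0
clock: 13.65
position: [435.0, 247.8, 123.7]
ee_rot: [0.955, -0.298, 0.0, -0.0]
contact_force: [0.5, -0.2, 0.3]
gripper_width: 46.0
grasp_force: 0.0
clock: 14.4
position: [424.6, 267.4, 123.4]
ee_rot: [0.994, 0.109, 0.0, -0.0]
contact_force: [1.0, 0.4, -0.1]
gripper_width: 46.1
grasp_force: 0.0
green 2199 px 165.0 188.0 rect [413.3 357.8] [71.7 48.9] 1.26 med [426.  343.9   8.6]
green 2568 px 271.0 199.0 rect [424.1 267.3] [71.8 46.5] 12.58 med [432.2 271.2   8.6]
sink 4722 px 536.0 90.0 rect [550.9 118.3] [100.   44.7] 26.25 med [543.3 116.8  34.1]
sink 1732 px 147.0 204.0 rect [409.6 361.8] [45.3 33.4] 2.04 med [414.9 356.1  36.7]
sink 1553 px 271.0 215.0 rect [424.7 268.1] [36.7 24.7] 12.72 med [426.1 268.2  36.8]
```

```bash
python3 -m creep '{"translation":[[0,0,-5],[0,0,-9],[0,0,-10.9],[0,0,-10.9],[0,0,-10.9],[0,0,-10.9],[0,0,-6],[0,0,0]],"delta_rot":[[0,0,0],[0,0,0],[0,0,0],[0,0,0],[0,0,0],[0,0,0],[0,0,0],[0,0,0]],"hand":[4.6,4.6,4.6,0,0,0,0,0]}'
python3 -m creep '{"translation":[[0,-3,1],[0.5,-6,1],[1,-9,1],[2,-12,1],[3,-15,1],[4,-18,1],[5,-21,1],[6,-24,1]],"delta_rot":[[0,0,-9],[0,0,-19],[0,0,-29],[0,0,-39],[0,0,-49],[0,0,-59],[0,0,-69],[0,0,-79]],"hand":[0,0,0,0,0,0,0,0]}'
python3 -m creep '{"translation":[[2,-2,0],[2.76,-2.6,0],[2.76,-2.6,0],[2.76,-2.6,0],[2.76,-2.6,0]],"delta_rot":[[0,0,-10],[0,0,-20],[0,0,-28.8],[0,0,-28.8],[0,0,-28.8]],"hand":[0,0,0,0,0]}'
python3 - <<'E'
from h import *
mods(lo=95,hi=160)
E
```

```text
clock: 15.45
position: [424.0, 266.8, 124.3]
ee_rot: [0.994, 0.11, -0.001, 0.001]
contact_force: [1.8, 1.7, -1.2]
gripper_width: 20.4
grasp_force: 60.9
clock: 16.45
position: [484.8, 26.5, 134.2]
ee_rot: [0.835, -0.55, 0.0, -0.001]
contact_force: [0.2, 0.2, -1.5]
gripper_width: 20.7
grasp_force: 61.1
clock: 17.08
position: [512.1, 1.5, 133.7]
ee_rot: [-0.675, 0.738, -0.0, 0.0]
contact_force: [-0.6, 0.6, -1.7]
gripper_width: 20.7
grasp_force: 61.1
green 3858 px 198.0 94.0 rect [560.5 -85.5] [71.9 48.9] 85.16 med [554.6 -90.8  17.6]
green 5568 px 249.0 218.0 rect [531.7  14.3] [106.8 124.2] 84.67 med [526.1 -22.2 127.3]
sink 919 px 382.0 181.0 rect [447.8 -33.9] [17.4 17.9] 85.23 med [448.  -34.   95.3]
sink 11686 px 273.0 263.0 rect [518.3  14.2] [111.9  51.6] 74.95 med [510.1 -16.4 142.6]
```

```bash
python3 -m creep '{"translation":[[0,0,-5],[0,0,-9],[0,0,-10.6],[0,0,-11],[0,0,-11],[0,0,-11],[0,0,-11],[0,0,-11]],"delta_rot":[[0,0,0],[0,0,0],[0,0,0],[0,0,0],[0,0,0],[0,0,0],[0,0,0],[0,0,0]],"hand":[0,0,0,0,0,3.6,3.6,3.6]}'
python3 -m creep '{"translation":[[0,0,5],[0,0,9],[0,2,10],[-2,8,10],[-4,14,10],[-6,20,10],[-8,26,10],[-9,31,10]],"delta_rot":[[0,0,0],[0,0,0],[0,0,10],[0,0,20],[0,0,30],[0,0,40],[0,0,50],[0,0,60]],"hand":[3.6,3.6,3.6,4.6,4.6,4.6,4.6,4.6]}'
python3 -m creep '{"translation":[[-0.5,3,0],[-0.86,4.6,0],[-0.86,4.6,0],[-0.86,4.6,0],[-0.86,4.6,0]],"delta_rot":[[0,0,10],[0,0,20],[0,0,30],[0,0,36.4],[0,0,36.4]],"hand":[4.6,4.6,4.6,4.6,4.6]}'
python3 - <<'E'
from h import *
mods()
E
```

```text
clock: 18.12
position: [512.5, 1.5, 23.6]
ee_rot: [-0.675, 0.738, -0.0, 0.0]
contact_force: [-0.4, -0.3, 0.4]
gripper_width: 35.7
grasp_force: 0.0
clock: 19.12
position: [421.1, 313.4, 123.7]
ee_rot: [0.954, -0.299, 0.0, -0.0]
contact_force: [1.1, -0.2, 0.8]
gripper_width: 46.2
grasp_force: 0.0
clock: 19.75
position: [413.5, 357.4, 123.3]
ee_rot: [1.0, 0.01, -0.0, 0.0]
contact_force: [-0.1, 0.1, 0.5]
gripper_width: 45.9
grasp_force: 0.0
green 2608 px 272.0 199.0 rect [412.9 356.8] [72.  46.5] 0.76 med [421.3 356.8   8.6]
sink 1553 px 271.0 215.0 rect [411.4 357.3] [41.2 24.4] 0.24 med [414.8 357.4  36.8]
```

```bash
python3 -m creep '{"translation":[[0,0,-5],[0,0,-9],[0,0,-10.9],[0,0,-10.9],[0,0,-10.9],[0,0,-10.9],[0,0,-6],[0,0,0]],"delta_rot":[[0,0,0],[0,0,0],[0,0,0],[0,0,0],[0,0,0],[0,0,0],[0,0,0],[0,0,0]],"hand":[4.6,4.6,4.6,0,0,0,0,0]}'
python3 -m creep '{"translation":[[0,-4,1],[0.5,-9,1],[1,-14,1],[2,-19,1],[3,-24,1],[4,-29,1],[5,-34,1],[6,-39,1]],"delta_rot":[[0,0,-9],[0,0,-19],[0,0,-29],[0,0,-39],[0,0,-49],[0,0,-59],[0,0,-69],[0,0,-79]],"hand":[0,0,0,0,0,0,0,0]}'
python3 -m creep '{"translation":[[2,-3,0],[3.1,-4.7,0],[3.1,-4.7,0],[3.1,-4.7,0],[3.1,-4.7,0]],"delta_rot":[[0,0,-10],[0,0,-17.4],[0,0,-17.4],[0,0,-17.4],[0,0,-17.4]],"hand":[0,0,0,0,0]}'
python3 - <<'E'
from h import *
im,W=mods(lo=95,hi=160,save='pics/w4.png')
E
```

```text
clock: 20.8
position: [413.1, 356.7, 124.1]
ee_rot: [1.0, 0.011, -0.001, 0.001]
contact_force: [0.5, 0.7, -1.7]
gripper_width: 20.7
grasp_force: 61.0
clock: 21.8
position: [473.8, -34.1, 134.3]
ee_rot: [0.777, -0.63, 0.001, -0.001]
contact_force: [1.7, 0.2, -2.0]
gripper_width: 21.1
grasp_force: 61.2
clock: 22.42
position: [504.2, -78.9, 133.6]
ee_rot: [-0.675, 0.738, -0.0, 0.0]
contact_force: [-0.8, 1.1, -2.0]
gripper_width: 20.8
grasp_force: 61.2
green 6657 px 240.0 225.0 rect [526.3 -41.8] [154.6 124.9] 85.19 med [ 523.3 -100.2  124.4]
sink 11569 px 273.0 264.0 rect [509.9 -67.3] [107.9  51.4] 75.26 med [502.3 -96.2 143.1]
sink 599 px 367.0 307.0 rect [448.  -33.6] [18.  17.1] 85.7 med [448.2 -34.2  95.3]
```

View pics/w4.png

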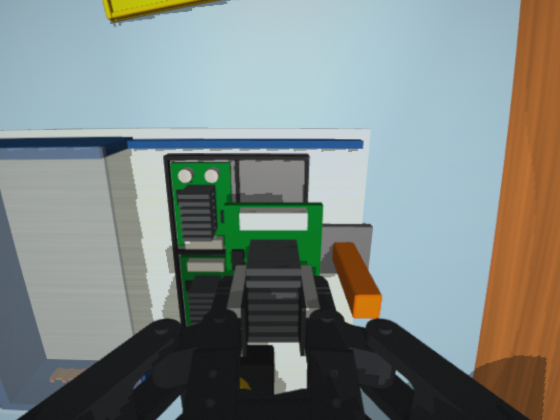

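The wrist view shows the held module at about (272,240) above the last empty bay. The first two modules lie flat in their bays. I lower this one, then turn above the post.

```bash
python3 -m creep '{"translation":[[0,0,-5],[0,0,-9],[0,0,-10.6],[0,0,-11],[0,0,-11],[0,0,-11],[0,0,-11],[0,0,-11]],"delta_rot":[[0,0,0],[0,0,0],[0,0,0],[0,0,0],[0,0,0],[0,0,0],[0,0,0],[0,0,0]],"hand":[0,0,0,0,0,3.6,3.6,3.6]}'
python3 -m creep '{"translation":[[0,0,5],[0,0,10],[0,0,14],[-2,1,14],[-4,3,14],[-5.65,4.57,14],[-5.65,4.57,14],[-5.65,4.57,14]],"delta_rot":[[0,0,0],[0,0,0],[0,0,10],[0,0,20],[0,0,30],[0,0,40],[0,0,50],[0,0,60]],"hand":[3.6,3.6,3.6,4.6,5,5,5,5]}'
python3 -m creep '{"translation":[[0,0,0],[0,0,0],[0,0,0],[0,0,0]],"delta_rot":[[0,0,10],[0,0,20],[0,0,30],[0,0,30]],"hand":[5,5,5,5]}'
python3 - <<'E'
from h import *
im,W=mods(lo=40,hi=60,save='pics/w5.png')
z=W[...,2];r,b=im[...,0].astype(int),im[...,2].astype(int)
seg('post',(z>88)&(z<102)&(W[...,0]<480)&(r>b+40),40,W)
E
```

```text
clock: 23.48
position: [504.8, -79.5, 23.6]
ee_rot: [-0.675, 0.738, -0.0, 0.0]
contact_force: [-0.3, -0.2, -0.4]
gripper_width: 36.3
grasp_force: 0.0
clock: 24.48
position: [447.8, -33.7, 163.7]
ee_rot: [0.954, -0.299, 0.0, -0.0]
contact_force: [0.7, 0.4, -0.0]
gripper_width: 49.7
grasp_force: 0.0
clock: 24.98
position: [448.0, -33.9, 163.4]
ee_rot: [0.999, -0.046, 0.0, -0.0]
contact_force: [-0.6, -0.4, -0.0]
gripper_width: 50.1
grasp_force: 0.0
green 3268 px 221.0 54.0 rect [567.1  -4.8] [72.4 47.1] 84.26 med [563.3  -6.9  17.5]
green 3262 px 323.0 54.0 rect [559.9 -86.8] [72.1 47.7] 85.05 med [554.8 -82.3  17.5]
green 2920 px 227.0 122.0 rect [511.4  -1.1] [72.6 47.5] 85.4 med [516.7  -5.4  17.5]
green 2982 px 317.0 123.0 rect [503.2 -82.7] [72.2 47.4] 84.94 med [510.4 -75.4  17.5]
sink 1778 px 215.0 48.0 rect [568.9  -2.7] [42.6 26.7] 85.2 med [566.8  -5.8  45.7]
sink 1763 px 329.0 47.0 rect [561.7 -87.1] [38.9 27.1] 84.22 med [560.1 -85.4  45.6]
sink 3606 px 84.0 69.0 rect [562.7  92.2] [46.9 47.5] 33.01 med [562.2  87.5  48.1]
sink 1447 px 220.0 127.0 rect [510.   -1.1] [37.6 25.1] 84.44 med [511.8  -1.9  45.7]
sink 1520 px 327.0 128.0 rect [501.9 -82.7] [38.9 26.1] 84.94 med [503.9 -81.6  45.7]
post 697 px 270.0 225.0 rect [448.3 -33.7] [17.3 17.4] 85.09 med [449.7 -33.9  95.2]
```

View pics/w5.png

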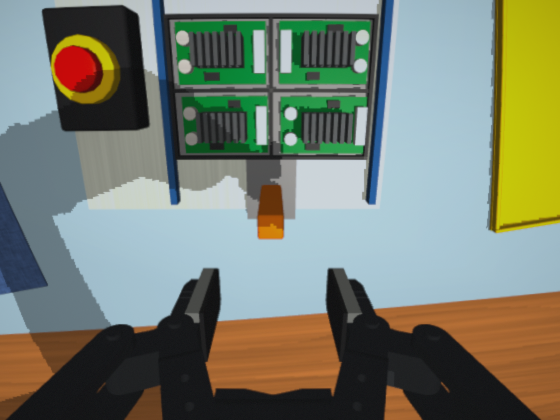

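All four modules sit flat in their bays, with boards at z 17.5 and sinks at 45.7, and the post is centred below the gripper. I grip the post and push in.

```bash
python3 -m creep '{"translation":[[0,0,-4],[0,0,-8],[0,0,-9.3],[0,0,-9.3],[0,0,-9.3],[0,0,-9.3],[0,0,-9.3],[0,0,-9.3]],"delta_rot":[[0,0,0],[0,0,0],[0,0,0],[0,0,0],[0,0,0],[0,0,0],[0,0,0],[0,0,0]],"hand":[5,5,5,5,0,0,0,0]}'
python3 -m creep '{"translation":[[0.7,-0.06,0],[2,-0.18,0],[3.5,-0.31,0],[5,-0.45,0],[6.5,-0.58,0],[8,-0.72,0],[9.5,-0.85,0],[11,-0.99,0]],"delta_rot":[[0,0,0],[0,0,0],[0,0,0],[0,0,0],[0,0,0],[0,0,0],[0,0,0],[0,0,0]],"hand":[0,0,0,0,0,0,0,0]}'
python3 -m creep '{"translation":[[1,-0.09,0],[2,-0.18,0],[2.8,-0.25,0],[3.4,-0.31,0],[3.4,-0.31,0]],"delta_rot":[[0,0,0],[0,0,0],[0,0,0],[0,0,0],[0,0,0]],"hand":[0,0,0,0,0]}'
```

```text
clock: 26.02
position: [449.3, -33.4, 71.8]
ee_rot: [0.999, -0.045, 0.002, -0.0]
contact_force: [-1.4, 2.4, 5.4]
gripper_width: 17.0
grasp_force: 59.8
clock: 27.02
position: [553.8, -44.6, 71.8]
ee_rot: [0.999, -0.046, -0.004, 0.001]
contact_force: [-13.9, 1.4, 15.0]
gripper_width: 16.7
grasp_force: 61.1
clock: 27.65
position: [589.3, -47.6, 71.9]
ee_rot: [0.999, -0.046, -0.003, 0.001]
contact_force: [-9.6, -0.6, 10.9]
gripper_width: 16.6
grasp_force: 60.4
```

```bash
python3 -m creep '{"translation":[[0.3,-0.03,0.1],[0.5,-0.05,0.1],[0.5,-0.05,0.1],[0.5,-0.05,0.1]],"delta_rot":[[0,0,0],[0,0,0],[0,0,0],[0,0,0]],"hand":[0,0,0,0]}'
python3 -m creep '{"translation":[[0.15,-0.01,0],[0.3,-0.03,0],[0.3,-0.03,0],[0.3,-0.03,0]],"delta_rot":[[0,0,0],[0,0,0],[0,0,0],[0,0,0]],"hand":[0,0,0,0]}'
```

```text
clock: 28.15
position: [593.7, -47.9, 71.9]
ee_rot: [0.999, -0.046, -0.003, 0.0]
contact_force: [-8.3, 0.2, 6.9]
gripper_width: 16.6
grasp_force: 59.8
clock: 28.65
position: [596.6, -48.2, 71.9]
ee_rot: [0.999, -0.046, -0.003, 0.0]
contact_force: [-7.9, 0.1, 7.2]
gripper_width: 17.0
grasp_force: 59.9
```

```bash
python3 -m creep '{"translation":[[0.15,-0.01,0],[0.25,-0.02,0],[0.25,-0.02,0],[0.25,-0.02,0]],"delta_rot":[[0,0,0],[0,0,0],[0,0,0],[0,0,0]],"hand":[0,0,0,0]}'
python3 -m creep '{"translation":[[0.15,-0.01,0],[0.25,-0.02,0],[0.25,-0.02,0],[0.25,-0.02,0]],"delta_rot":[[0,0,0],[0,0,0],[0,0,0],[0,0,0]],"hand":[0,0,0,0]}'
python3 - <<'E'
from h import *
im,W=cloud('wrist');z=W[...,2];r,b=im[...,0].astype(int),im[...,2].astype(int)
cv2.imwrite('pics/w6.png',im[...,::-1])
seg('post',(z>85)&(z<102)&(r>b+60),20,W)
E
```

```text
clock: 29.15
position: [597.3, -48.2, 71.9]
ee_rot: [0.999, -0.046, -0.005, 0.0]
contact_force: [-13.0, 2.5, 10.2]
gripper_width: 16.9
grasp_force: 60.3
clock: 29.65
position: [597.3, -48.3, 71.8]
ee_rot: [0.999, -0.046, -0.008, 0.001]
contact_force: [-18.2, 3.9, 14.4]
gripper_width: 16.7
grasp_force: 61.0
post 1911 px 273.0 304.0 rect [596.2 -49.6] [17.  18.7] 85.05 med [599.8 -49.9  95. ]
```

```bash
python3 -m creep '{"translation":[[-0.5,0.04,0],[-0.45,0.55,0],[-0.35,1.55,0],[-0.26,2.55,0],[-0.17,3.55,0],[-0.1,4.35,0],[-0.1,4.35,0]],"delta_rot":[[0,0,0],[0,0,0],[0,0,0],[0,0,0],[0,0,0],[0,0,0],[0,0,0]],"hand":[0,0,0,0,0,0,0]}'
python3 -m creep '{"translation":[[0.02,0.2,0],[0.04,0.4,0],[0.04,0.5,0],[0.04,0.5,0]],"delta_rot":[[0,0,0],[0,0,0],[0,0,0],[0,0,0]],"hand":[0,0,0,0]}'
```

```text
clock: 30.58
position: [600.5, -7.4, 71.8]
ee_rot: [0.999, -0.047, -0.004, 0.002]
contact_force: [-8.1, -7.2, 8.0]
gripper_width: 16.6
grasp_force: 60.1
clock: 31.08
position: [599.9, -3.9, 71.8]
ee_rot: [0.999, -0.048, -0.005, 0.003]
contact_force: [-8.9, -12.8, 8.7]
gripper_width: 16.8
grasp_force: 60.4
```

```bash
python3 -m creep '{"translation":[[0.02,0.2,0],[0.03,0.3,0],[0.03,0.3,0],[0.03,0.3,0]],"delta_rot":[[0,0,0],[0,0,0],[0,0,0],[0,0,0]],"hand":[0,0,0,0]}'
python3 -m creep '{"translation":[[0.02,0.2,0],[0.03,0.3,0],[0.03,0.3,0],[0.03,0.3,0]],"delta_rot":[[0,0,0],[0,0,0],[0,0,0],[0,0,0]],"hand":[0,0,0,0]}'
python3 - <<'E'
from h import *
im,W=cloud('top');cv2.imwrite('pics/t6.png',cv2.resize(im[110:290,190:330,::-1],(560,720))[:600])
np.savez('t6.npz',im=im,W=W)
E
```

```text
clock: 31.58
position: [600.1, -1.0, 71.8]
ee_rot: [0.999, -0.048, -0.005, 0.003]
contact_force: [-8.2, -12.9, 8.5]
gripper_width: 16.7
grasp_force: 60.4
clock: 32.08
position: [600.4, 1.7, 71.8]
ee_rot: [0.999, -0.048, -0.005, 0.003]
contact_force: [-9.3, -13.9, 8.7]
gripper_width: 16.8
grasp_force: 60.5
```

View pics/t6.png

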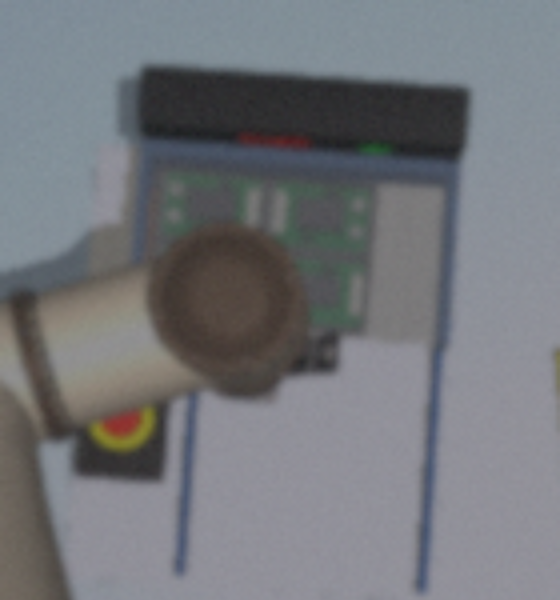

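The carriage is under the clear roof with its left edge at about x=152, almost at the +y wall, but the force hasn't risen yet. I keep pushing gently.

```bash
python3 -m creep '{"translation":[[0.01,0.1,0],[0.02,0.2,0],[0.02,0.2,0],[0.02,0.2,0]],"delta_rot":[[0,0,0],[0,0,0],[0,0,0],[0,0,0]],"hand":[0,0,0,0]}'
python3 -m creep '{"translation":[[0.01,0.1,0],[0.02,0.2,0],[0.02,0.2,0],[0.02,0.2,0]],"delta_rot":[[0,0,0],[0,0,0],[0,0,0],[0,0,0]],"hand":[0,0,0,0]}'
```

```text
clock: 32.62
position: [600.3, 2.1, 72.1]
ee_rot: [0.999, -0.048, -0.006, 0.004]
contact_force: [-8.5, -18.7, 9.5]
gripper_width: 16.8
grasp_force: 60.7
clock: 33.12
position: [600.4, 2.5, 72.5]
ee_rot: [0.999, -0.048, -0.006, 0.005]
contact_force: [-8.3, -23.5, 10.5]
gripper_width: 16.9
grasp_force: 61.0
```

```bash
python3 -m creep '{"translation":[[0,0,0],[0,0,0],[-0.2,-0.3,0],[-0.4,-0.5,0],[-0.4,-0.5,0],[-0.4,-0.6,0],[-0.4,-0.6,0],[-0.4,-0.6,0]],"delta_rot":[[0,0,0.5],[0,0,0.5],[0,0,0.5],[0,0,0.5],[0,0,0.5],[0,0,0.5],[0,0,0.5],[0,0,0.5]],"hand":[0,0,0,0,2.4,3.5,4,4]}'
python3 -m creep '{"translation":[[0,0,2],[0,0,6],[0,2,7],[-2,5,7],[-3.9,8.9,7],[-3.9,8.9,7],[-3.9,8.9,7],[-3.9,8.9,7]],"delta_rot":[[0,0,0],[0,0,0],[0,0,0],[0,0,0],[0,0,0],[0,0,0],[0,0,0],[0,0,0]],"hand":[4,4,4,4,0,0,0,0]}'
python3 - <<'E'
from h import *
im,W=cloud('wrist');np.savez('w7.npz',im=im,W=W);cv2.imwrite('pics/w7.png',im[...,::-1])
z=W[...,2];r,g,b=[im[...,i].astype(int) for i in range(3)]
seg('red',(r>g+70)&(r>b+70)&(z>40)&(z<70),60,W)
seg('yel',(r>110)&(g>90)&(b<70)&(z>40)&(z<70),60,W)
seg('post',(z>85)&(z<102)&(r>b+60),20,W)
seg('green',(g>r+12)&(g>b+8),200,W)
im,W=cloud('top');cv2.imwrite('pics/t7.png',cv2.resize(im[120:220,210:320,::-1],(660,600),interpolation=cv2.INTER_CUBIC))
E
```

```text
clock: 34.12
position: [601.7, 5.0, 71.3]
ee_rot: [0.999, -0.04, 0.0, -0.0]
contact_force: [0.6, 0.7, -0.1]
gripper_width: 39.9
grasp_force: 0.0
clock: 35.12
position: [562.7, 93.0, 141.0]
ee_rot: [0.999, -0.041, -0.0, 0.0]
contact_force: [0.6, -0.0, -0.8]
gripper_width: -0.0
grasp_force: 0.0
red 1421 px 271.0 216.0 rect [563.1  92.8] [31.1 30.7] 55.77 med [564.4  92.8  56.3]
yel 1547 px 271.0 210.0 rect [563.   93.1] [46.5 46.8] 35.35 med [568.1  92.3  46.4]
post 1149 px 424.0 168.0 rect [599.2   0.7] [18.4 18.3] 84.47 med [600.2   2.4  94.9]
green 1437 px 349.0 9.0 rect [690.8  37.9] [57.8 10. ] 83.83 med [689.9  34.1  64.4]
green 1602 px 459.0 13.0 rect [684.5 -27.8] [59.8 11.5] 84.31 med [683.6 -29.5  64.4]
green 3109 px 336.0 64.0 rect [660.3  40.3] [58.1 38.3] 83.85 med [660.4  47.9  64.4]
green 2903 px 443.0 69.0 rect [652.6 -25.1] [59.3 38.2] 83.75 med [653.5 -17.2  64.4]
```

View pics/w7.png

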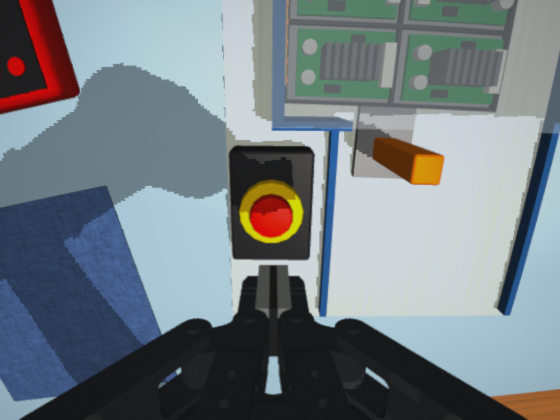

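The wrist view shows the gripper directly over the button at (271,214), the post free at (425,168) and the carriage against the +y wall. I check whether it is square before pressing.

```bash
python3 - <<'E'
from h import *
c=get_calibration('wrist');f=np.load('w7.npz');im,W=f['im'],f['W'];r,g,b=[im[...,i].astype(int) for i in range(3)]
C=np.array(c['xyz']);z=W[...,2]
V=W+(17-z)[...,None]/(z-C[2])[...,None]*(W-C)
seg('board@17',(g>r+12)&(g>b+8),1000,V)
# rails/walls: blue, depth
seg('blue',(b>r+35)&(b>g+12)&(z>10)&(z<66)&(W[...,0]>430)&(W[...,1]<80),150,W)
m=(z>59)&(z<68)&(W[...,0]>590)
# roof front edge: lowest-x roof pixel per column
for lo,hi in((-105,60),):
    k=m&(W[...,1]>lo)&(W[...,1]<hi)
    ys=np.arange(lo,hi,4);xs=[W[...,0][k&(abs(W[...,1]-q)<2)].min() if (k&(abs(W[...,1]-q)<2)).any() else np.nan for q in ys]
    print(np.round(xs,1)); ok=np.isfinite(xs);print(np.degrees(np.arctan(np.polyfit(ys[ok],np.array(xs)[ok],1)[0])))
E
```

```text
board@17 1437 px 349.0 9.0 rect [699.6  28. ] [70.2 11.5] 85.92 med [699.5  23.2  17. ]
board@17 1602 px 459.0 13.0 rect [693.  -51.7] [71.4 13.7] 83.83 med [691.8 -54.   17. ]
board@17 3109 px 336.0 64.0 rect [663.3  30.9] [70.5 46.4] 83.82 med [663.7  40.   17. ]
board@17 2903 px 443.0 69.0 rect [654.  -48.8] [71.5 46.3] 83.63 med [655.2 -39.1  17. ]
blue 2891 px 313.0 150.0 rect [574.   51.5] [253.4  43.2] 7.44 med [620.9  51.7  59.4]
blue 1476 px 533.0 218.0 rect [ 526.  -129.6] [188.7  44.4] 7.83 med [ 531.2 -130.8   16.3]
[  nan 609.9 610.3 610.4 610.6 610.9 611.2 612.1 612.3 612.6 612.8 613.1
 613.4 613.7 613.9 614.3 615.  615.3 615.6 615.9 616.1 617.  617.3 617.7
 607.3 607.3 607.9 608.1 591.4 591.6 620.3 620.7 620.9 621.2 621.6 620.5
 620.5 620.9 621.3 621.6 621.9 622.2]
3.134183270201953
```

View pics/t7.png

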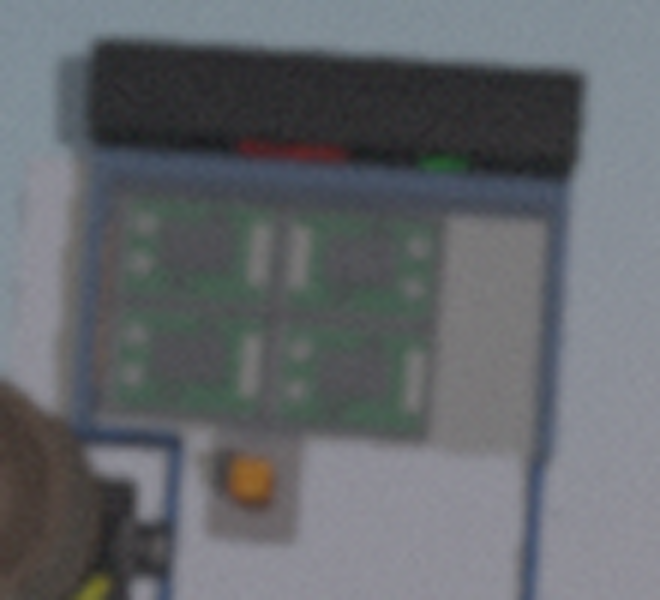

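Two things suggest the carriage is about 1° off square: the boards measure about 83.8° against the tester's 84.9°, and the top view shows a thin gap to the brass strip at the far corner. Before pressing, I grip the post again and square it against the strip.

```bash
python3 -m creep '{"translation":[[0,-2,0],[2,-6,0],[3.74,-9.15,0],[3.74,-9.15,0],[3.74,-9.15,-4],[3.74,-9.15,-7],[3.74,-9.15,-7],[3.74,-9.15,-7]],"delta_rot":[[0,0,0],[0,0,0],[0,0,0],[0,0,0],[0,0,0],[0,0,0],[0,0,0],[0,0,0]],"hand":[4,4,4,4,4,4,4,4]}'
python3 -m creep '{"translation":[[0,0,0],[0,0,0],[0,0,0],[0,0.3,0],[0,0.6,0],[0,0.6,0],[0,0.6,0]],"delta_rot":[[0,0,0],[0,0,0],[0,0,0],[0,0,0.5],[0,0,1],[0,0,1],[0,0,1]],"hand":[0,0,0,0,0,0,0]}'
```

```text
clock: 36.22
position: [600.6, 2.0, 72.6]
ee_rot: [0.999, -0.04, 0.001, -0.0]
contact_force: [-0.3, -0.2, 0.3]
gripper_width: 40.1
grasp_force: 0.0
clock: 37.1
position: [600.0, 2.5, 73.5]
ee_rot: [0.999, -0.034, -0.0, 0.003]
contact_force: [0.1, -20.8, 6.6]
gripper_width: 17.0
grasp_force: 64.1
```

```bash
python3 -m creep '{"translation":[[0,0.2,0],[0,0.2,0],[0,0.2,0],[0,0,0],[0,-0.6,0],[0,-0.6,0]],"delta_rot":[[0,0,-0.6],[0,0,-0.9],[0,0,-0.9],[0,0,-0.9],[0,0,-0.9],[0,0,-0.9]],"hand":[0,0,0,0,0,0]}'
python3 -m creep '{"translation":[[0,0,0],[0,0,0],[0,0,0],[0,0,5],[0,0,7],[-2,5,7],[-3.74,9.8,7],[-3.74,9.1,7]],"delta_rot":[[0,0,0],[0,0,0],[0,0,0],[0,0,0],[0,0,0],[0,0,0],[0,0,0],[0,0,0]],"hand":[2.4,3.5,4,4,4,3,0,0]}'
python3 -m creep '{"translation":[[0,0,0],[0,0,0]],"delta_rot":[[0,0,0],[0,0,0]],"hand":[0,0]}'
python3 - <<'E'
from h import *
c=get_calibration('wrist');im,W=cloud('wrist');r,g,b=[im[...,i].astype(int) for i in range(3)]
C=np.array(c['xyz']);z=W[...,2]
V=W+(17-z)[...,None]/(z-C[2])[...,None]*(W-C)
seg('board@17',(g>r+12)&(g>b+8),1000,V)
seg('post',(z>85)&(z<102)&(r>b+60),20,W)
k=(z>92.5)&(z<98)&(r>b+60);print('posttop',rect(W[k][:,:2]))
im,W=cloud('top');cv2.imwrite('pics/t8.png',cv2.resize(im[120:220,210:320,::-1],(660,600),interpolation=cv2.INTER_CUBIC))
E
```

```text
clock: 37.85
position: [599.9, 0.5, 73.2]
ee_rot: [0.999, -0.04, 0.0, 0.0]
contact_force: [-1.8, -4.9, 6.6]
gripper_width: 16.7
grasp_force: 59.4
clock: 38.85
position: [561.7, 96.1, 141.5]
ee_rot: [0.999, -0.037, 0.0, -0.0]
contact_force: [0.0, -0.4, 1.0]
gripper_width: 0.3
grasp_force: 0.0
clock: 39.1
position: [562.7, 92.2, 141.1]
ee_rot: [0.999, -0.041, -0.0, 0.0]
contact_force: [-0.5, 0.1, 0.2]
gripper_width: -0.4
grasp_force: 0.0
board@17 1585 px 348.0 10.0 rect [700.   27.5] [70.1 12.7] 84.07 med [699.   23.8  17. ]
board@17 1623 px 458.0 14.0 rect [692.5 -52. ] [71.6 14.3] 83.71 med [691.3 -53.9  17. ]
board@17 3098 px 336.0 66.0 rect [662.3  30.4] [70.5 46.3] 84.11 med [662.6  39.7  17. ]
board@17 2919 px 443.0 71.0 rect [653.4 -49.3] [71.6 46.4] 84.13 med [654.6 -39.8  17. ]
post 1143 px 424.0 169.0 rect [ 5.984e+02 -4.000e-01] [18.4 18.3] 82.7 med [599.4   1.6  95. ]
posttop (array([ 5.985e+02, -3.000e-01]), array([18.4, 18.2]), 80.88)
```

View pics/t8.png

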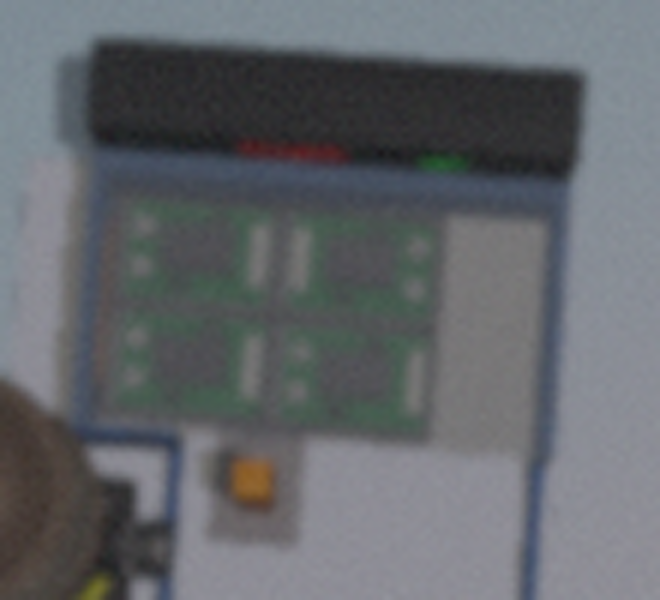

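That squared it partly, but drawing back while still gripped pulled it about 1 mm off the strip. I redo the push and this time release under load.

```bash
python3 -m creep '{"translation":[[0,-2,0],[2,-6,0],[3.74,-9.15,0],[3.74,-9.15,0],[3.74,-9.15,-4],[3.74,-9.15,-7],[3.74,-9.15,-7],[3.74,-9.15,-7]],"delta_rot":[[0,0,0],[0,0,0],[0,0,0],[0,0,0],[0,0,0],[0,0,0],[0,0,0],[0,0,0]],"hand":[4,4,4,4,4,4,4,4]}'
python3 -m creep '{"translation":[[0,0,0],[0,0,0],[0,0,0],[0,0.4,0],[0,0.8,0],[0,0.8,0],[0,0.8,0],[0,0.8,0]],"delta_rot":[[0,0,0],[0,0,0],[0,0,0],[0,0,0.6],[0,0,1.2],[0,0,1.2],[0,0,1.2],[0,0,1.2]],"hand":[0,0,0,0,0,0,0,0]}'
python3 -m creep '{"translation":[[0,0,0],[0,0,0],[0,0,0],[0,-0.8,0],[0,-0.8,0],[0,-0.8,5],[0,-0.8,7],[0,0,7]],"delta_rot":[[0,0,0],[0,0,0],[0,0,0],[0,0,0],[0,0,0],[0,0,0],[0,0,0],[0,0,-0.6]],"hand":[4.5,4.5,4.5,4.5,4.5,4.5,4.5,4.5]}'
python3 -m creep '{"translation":[[-1.9,4,0],[-3.74,8.35,0],[-3.74,8.35,0],[-3.74,8.35,0],[-3.74,8.35,0]],"delta_rot":[[0,0,-0.6],[0,0,-0.6],[0,0,-0.6],[0,0,-0.6],[0,0,-0.6]],"hand":[0,0,0,0,0]}'
python3 - <<'E'
from h import *
c=get_calibration('wrist');im,W=cloud('wrist');r,g,b=[im[...,i].astype(int) for i in range(3)]
C=np.array(c['xyz']);z=W[...,2]
V=W+(17-z)[...,None]/(z-C[2])[...,None]*(W-C)
seg('board@17',(g>r+12)&(g>b+8),1000,V)
seg('post',(z>85)&(z<102)&(r>b+60),20,W)
cv2.imwrite('pics/w9.png',cv2.resize(im[0:140,250:560,::-1],(775,350)))
E
```

```text
clock: 40.2
position: [600.7, 1.5, 72.6]
ee_rot: [0.999, -0.04, 0.001, -0.0]
contact_force: [0.6, -0.3, 1.3]
gripper_width: 40.1
grasp_force: 0.0
clock: 41.2
position: [599.8, 2.9, 73.7]
ee_rot: [0.999, -0.032, -0.0, 0.004]
contact_force: [0.9, -23.0, 7.8]
gripper_width: 16.4
grasp_force: 65.7
clock: 42.2
position: [600.9, 9.7, 143.2]
ee_rot: [0.999, -0.035, 0.002, -0.001]
contact_force: [-1.1, 0.2, 0.2]
gripper_width: 45.0
grasp_force: 0.0
clock: 42.82
position: [562.5, 92.3, 140.7]
ee_rot: [0.999, -0.04, -0.0, 0.0]
contact_force: [0.4, -0.2, -0.3]
gripper_width: -0.4
grasp_force: 0.0
board@17 1603 px 349.0 10.0 rect [699.8  27.1] [70.3 13.3] 82.96 med [698.5  23.1  17. ]
board@17 1635 px 458.0 17.0 rect [691.1 -52.5] [71.7 15.6] 82.55 med [689.2 -53.7  17. ]
board@17 3099 px 336.0 66.0 rect [661.8  30.8] [70.5 46.3] 82.96 med [662.3  39.9  17. ]
board@17 2881 px 442.0 73.0 rect [651.3 -48.8] [71.6 46.3] 82.93 med [652.6 -39.   17. ]
post 1145 px 421.0 171.0 rect [597.2   1.4] [18.5 18.2] 81.68 med [598.2   3.1  95. ]
```

View pics/w9.png

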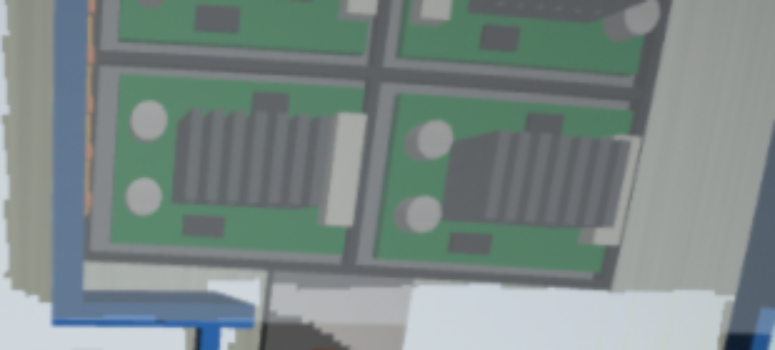

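Releasing under load tipped it to about 2° off, because the push acts behind the near corner. Next I take the down-load off, draw back a few mm, turn the carriage so the far corner leads, then push lightly.

```bash
python3 -m creep '{"translation":[[0,-2,0],[2,-6,0],[3.6,-9.05,0],[3.6,-9.05,0],[3.6,-9.05,-4],[3.6,-9.05,-7],[3.6,-9.05,-7],[3.6,-9.05,-7]],"delta_rot":[[0,0,0],[0,0,-1],[0,0,-1],[0,0,-1],[0,0,-1],[0,0,-1],[0,0,-1],[0,0,-1]],"hand":[4,4,4,4,4,4,4,4]}'
python3 -m creep '{"translation":[[0,0,0],[0,0,0],[0,0,0],[0,0,0.2],[0,-0.4,0.2],[0,-0.6,0.2],[0,-0.6,0.2],[0,-0.6,0.2]],"delta_rot":[[0,0,0],[0,0,0],[0,0,0],[0,0,0],[0,0,1],[0,0,2.5],[0,0,2.5],[0,0,2.5]],"hand":[0,0,0,0,0,0,0,0]}'
cat >> h.py <<'E'
def carr():
    c=get_calibration('wrist');im,W=cloud('wrist');r,g,b=[im[...,i].astype(int) for i in range(3)]
    C=np.array(c['xyz']);z=W[...,2]
    V=W+(17-z)[...,None]/(z-C[2])[...,None]*(W-C)
    seg('board@17',(g>r+12)&(g>b+8),600,V)
    seg('post',(z>85)&(z<102)&(r>b+60),20,W)
E
python3 -c "
from h import *
carr();print(read_state()['wrist_torque'])"
```

```text
clock: 43.88
position: [599.3, 2.4, 72.6]
ee_rot: [0.999, -0.048, 0.001, -0.0]
contact_force: [1.0, -1.1, 0.4]
gripper_width: 40.4
grasp_force: 0.0
clock: 44.88
position: [598.3, -3.5, 73.2]
ee_rot: [1.0, -0.027, -0.0, 0.0]
contact_force: [-0.3, 1.3, -0.5]
gripper_width: 16.5
grasp_force: 59.1
board@17 3678 px 219.0 57.0 rect [710.9  26.3] [70.6 40.5] 86.69 med [699.5  11.4  17. ]
board@17 3677 px 339.0 59.0 rect [706.1 -54.1] [70.4 41.2] 86.1 med [693.9 -38.5  17. ]
board@17 4295 px 216.0 133.0 rect [659.   28.8] [70.4 46.4] 86.01 med [671.1  20.3  17. ]
board@17 4491 px 338.0 136.0 rect [652.8 -51.7] [70.6 46.4] 85.95 med [664.4 -41.2  17. ]
post 1864 px 273.0 303.0 rect [596.8  -4.8] [16.8 19.3] 87.02 med [599.8  -5.   95. ]
[ 0.25524771  0.00353771 -0.0174703 ]
```

```bash
python3 -m creep '{"translation":[[0,0.15,0],[0,0.3,0],[0,0.4,0],[0,0.4,0],[0,0.4,0]],"delta_rot":[[0,0,0],[0,0,0],[0,0,0],[0,0,0],[0,0,0]],"hand":[0,0,0,0,0]}'
python3 -m creep '{"translation":[[0,0.1,0],[0,0.2,0],[0,0.2,0]],"delta_rot":[[0,0,0],[0,0,0],[0,0,0]],"hand":[0,0,0]}'
python3 -c "
from h import *
carr()"
python3 -m creep '{"translation":[[0,0.1,0],[0,0.2,0],[0,0.2,0]],"delta_rot":[[0,0,0],[0,0,0],[0,0,0]],"hand":[0,0,0]}'
python3 -c "
from h import *
carr()"
```

```text
clock: 45.55
position: [598.1, -0.3, 73.2]
ee_rot: [1.0, -0.027, -0.0, 0.0]
contact_force: [0.3, -4.8, -0.3]
gripper_width: 16.9
grasp_force: 59.7
clock: 45.92
position: [597.5, 1.1, 73.2]
ee_rot: [1.0, -0.028, -0.001, 0.001]
contact_force: [-0.9, -6.7, 0.3]
gripper_width: 16.9
grasp_force: 60.9
board@17 3638 px 222.0 57.0 rect [710.1  28.6] [71.  39.9] 86.58 med [699.1  14.3  17. ]
board@17 3797 px 343.0 58.0 rect [704.7 -51.9] [70.4 42.3] 84.89 med [692.6 -37.1  17. ]
board@17 4388 px 218.0 132.0 rect [658.9  31.9] [70.4 46.5] 84.83 med [670.6  23.6  17. ]
board@17 4452 px 340.0 137.0 rect [651.  -48.4] [70.5 46.5] 84.79 med [662.6 -38.   17. ]
post 1867 px 273.0 304.0 rect [ 5.958e+02 -2.000e-01] [16.8 19.3] 86.08 med [ 5.988e+02 -4.000e-01  9.500e+01]
clock: 46.35
position: [597.4, 1.4, 73.4]
ee_rot: [1.0, -0.028, -0.002, 0.002]
contact_force: [0.5, -13.0, 0.5]
gripper_width: 16.7
grasp_force: 61.1
board@17 3640 px 222.0 56.0 rect [710.8  28.3] [70.4 40.3] 84.88 med [699.1  14.1  17. ]
board@17 3793 px 343.0 58.0 rect [704.6 -52. ] [70.7 42.3] 84.91 med [692.4 -37.   17. ]
board@17 4390 px 218.0 131.0 rect [658.8  32. ] [70.5 46.5] 84.85 med [670.6  23.5  17. ]
board@17 4463 px 340.0 137.0 rect [650.8 -48.4] [70.7 46.5] 84.75 med [662.4 -38.   17. ]
post 1872 px 273.0 304.0 rect [595.6   0. ] [16.8 19.4] 86.35 med [ 5.986e+02 -1.000e-01  9.510e+01]
```

The carriage is now square: boards at 84.85°, and 13 N against the strip with no further motion. It has slid a few mm back from the stop, so I nudge it in along x and then release gently.

```bash
python3 -m creep '{"translation":[[0.2,-0.1,0],[0.4,-0.12,0],[0.5,-0.13,0],[0.5,-0.13,0]],"delta_rot":[[0,0,0],[0,0,0],[0,0,0],[0,0,0]],"hand":[0,0,0,0]}'
python3 -c "
from h import *
carr()"
```

```text
clock: 46.9
position: [597.4, 1.1, 73.2]
ee_rot: [1.0, -0.029, -0.007, 0.002]
contact_force: [-12.1, -5.1, 10.1]
gripper_width: 17.0
grasp_force: 61.9
board@17 3654 px 220.0 56.0 rect [710.4  28.4] [70.4 39.4] 84.93 med [699.  15.  17.]
board@17 3651 px 343.0 59.0 rect [703.8 -51.8] [70.5 40.4] 84.86 med [692.  -36.6  17. ]
board@17 4384 px 218.0 130.0 rect [658.9  31.9] [70.4 46.4] 84.9 med [671.   23.4  17. ]
board@17 4484 px 339.0 135.0 rect [651.  -48.4] [70.6 46.4] 84.81 med [662.8 -37.6  17. ]
post 1868 px 273.0 304.0 rect [ 5.959e+02 -2.000e-01] [16.8 19.9] 86.55 med [ 5.989e+02 -5.000e-01  9.500e+01]
```

```bash
python3 -m creep '{"translation":[[0.2,-0.05,0.1],[0.4,-0.06,0.1],[0.5,-0.07,0.1],[0.5,-0.07,0.1]],"delta_rot":[[0,0,0],[0,0,0],[0,0,0],[0,0,0]],"hand":[0,0,0,0]}'
python3 -c "
from h import *
carr()"
```

```text
clock: 47.45
position: [601.9, 0.3, 73.2]
ee_rot: [1.0, -0.029, -0.007, 0.002]
contact_force: [-12.1, -5.7, 6.2]
gripper_width: 16.8
grasp_force: 61.0
board@17 3664 px 220.0 56.0 rect [714.8  27.9] [70.4 39.2] 85.05 med [703.4  14.6  17. ]
board@17 3630 px 343.0 59.0 rect [708.4 -52.3] [70.5 40.3] 85.04 med [696.6 -36.9  17. ]
board@17 4402 px 217.0 130.0 rect [663.3  31.4] [70.5 46.4] 85.02 med [675.4  22.6  17. ]
board@17 4472 px 339.0 135.0 rect [655.7 -49. ] [70.5 46.5] 84.96 med [667.4 -38.4  17. ]
post 1862 px 273.0 304.0 rect [600.4  -1. ] [16.8 19.8] 86.34 med [603.5  -1.3  95. ]
```

```bash
python3 -m creep '{"translation":[[-0.2,0.2,0],[-0.4,0.3,0],[-0.4,0.3,0],[-0.4,0.3,0]],"delta_rot":[[0,0,0],[0,0,0],[0,0,0],[0,0,0]],"hand":[0,0,0,0]}'
python3 -c "
from h import *
carr()"
```

```text
clock: 48.0
position: [601.9, 1.4, 73.8]
ee_rot: [1.0, -0.028, -0.003, 0.002]
contact_force: [-2.0, -15.8, 0.4]
gripper_width: 17.1
grasp_force: 61.2
board@17 3623 px 222.0 57.0 rect [715.  28.] [70.4 40.1] 85.01 med [703.5  14.5  17. ]
board@17 3779 px 344.0 58.0 rect [708.9 -52.6] [70.9 42.1] 84.78 med [696.7 -37.6  17. ]
board@17 4353 px 219.0 131.0 rect [663.3  31.6] [70.5 46.5] 84.64 med [675.2  23.1  17. ]
board@17 4471 px 341.0 136.0 rect [655.1 -49. ] [71.  46.6] 84.64 med [666.8 -38.7  17. ]
post 1889 px 273.0 303.0 rect [6.006e+02 1.000e-01] [16.8 19.5] 86.4 med [ 6.034e+02 -1.000e-01  9.550e+01]
```

```bash
python3 -m creep '{"translation":[[0,-0.15,0],[0,-0.25,0],[0,-0.25,0],[-0.2,-0.25,0],[-0.2,-0.3,0],[-0.2,-0.3,0],[-0.2,-0.3,3],[-0.2,-0.3,6]],"delta_rot":[[0,0,0],[0,0,0],[0,0,0],[0,0,0],[0,0,0],[0,0,0],[0,0,0],[0,0,0]],"hand":[0,0,4,4,4,4,4,4]}'
python3 -m creep '{"translation":[[-2,4,0],[-4,9.05,0],[-4,9.05,0],[-4,9.05,0],[-4,9.05,0],[-4,9.05,0]],"delta_rot":[[0,0,-1.6],[0,0,-1.6],[0,0,-1.6],[0,0,-1.6],[0,0,-1.6],[0,0,-1.6]],"hand":[3,0,0,0,0,0]}'
python3 - <<'E'
from h import *
carr()
E
```

```text
clock: 49.05
position: [602.3, 2.6, 134.7]
ee_rot: [1.0, -0.027, -0.0, 0.0]
contact_force: [0.1, 0.3, -0.2]
gripper_width: 40.1
grasp_force: 0.0
clock: 49.8
position: [562.7, 92.1, 134.1]
ee_rot: [0.999, -0.041, -0.0, 0.0]
contact_force: [-0.3, 0.4, 0.5]
gripper_width: -0.2
grasp_force: 0.0
board@17 1348 px 348.0 7.0 rect [699.2  29.3] [70.4  9.4] 85.86 med [699.   24.9  17. ]
board@17 1557 px 462.0 9.0 rect [693.  -50.5] [71.5 12.1] 87.06 med [692.9 -54.4  17. ]
board@17 3281 px 336.0 64.0 rect [663.4  31.4] [70.5 46.3] 84.97 med [663.   40.7  17. ]
board@17 3088 px 446.0 67.0 rect [655.5 -48.3] [71.6 46.3] 84.94 med [656.  -38.8  17. ]
post 1240 px 429.0 169.0 rect [ 5.998e+02 -3.000e-01] [18.5 18.5] 84.48 med [600.7   1.6  94.9]
```

The carriage is square and against the strip. I press the button.

```bash
python3 -m creep '{"translation":[[0,0.07,-4],[0,0.07,-7],[0,0.07,-7.6],[0,0.07,-8],[0,0.07,-8.4],[0,0.07,-8.6],[0,0.07,-8.6]],"delta_rot":[[0,0,0],[0,0,0],[0,0,0],[0,0,0],[0,0,0],[0,0,0],[0,0,0]],"hand":[0,0,0,0,0,0,0]}'
```

```text
clock: 50.72
position: [563.2, 93.6, 50.1]
ee_rot: [0.999, -0.04, 0.001, -0.0]
contact_force: [-2.7, -1.8, 7.7]
gripper_width: 0.1
grasp_force: 3.6
```

```bash
python3 -m creep '{"translation":[[0,0,-0.2],[0,0,-0.3],[0,0,-0.3],[0,0,-0.3]],"delta_rot":[[0,0,0],[0,0,0],[0,0,0],[0,0,0]],"hand":[0,0,0,0]}'
python3 -m creep '{"translation":[[0,0,1],[0,0,4],[0,0,8.9],[0,0,8.9],[0,0,8.9]],"delta_rot":[[0,0,0],[0,0,0],[0,0,0],[0,0,0],[0,0,0]],"hand":[0,0,0,0,0]}'
python3 - <<'E'
from h import *
im,W=cloud('top');cv2.imwrite('pics/t10.png',cv2.resize(im[120:240,200:320,::-1],(600,600),interpolation=cv2.INTER_CUBIC))
carr()
E
```

```text
clock: 51.22
position: [563.3, 93.5, 49.8]
ee_rot: [0.999, -0.04, 0.001, 0.0]
contact_force: [-7.7, -2.2, 22.4]
gripper_width: -0.0
grasp_force: 11.0
clock: 51.85
position: [562.4, 93.9, 134.4]
ee_rot: [0.999, -0.041, 0.0, -0.001]
contact_force: [-0.3, -0.4, -1.0]
gripper_width: 0.1
grasp_force: 0.0
board@17 1257 px 350.0 7.0 rect [698.5  29.2] [70.2  8.7] 86.02 med [698.6  24.9  17. ]
board@17 1474 px 465.0 9.0 rect [693.3 -50.6] [71.4 11.3] 85.14 med [692.4 -54.4  17. ]
board@17 3241 px 339.0 62.0 rect [663.3  31.4] [70.5 46.2] 84.87 med [663.2  40.9  17. ]
board@17 3084 px 449.0 66.0 rect [655.4 -48.3] [71.7 46.2] 84.92 med [656.  -38.6  17. ]
post 1246 px 432.0 168.0 rect [ 5.997e+02 -4.000e-01] [18.7 18.3] 83.53 med [600.7   1.6  95. ]
```

View pics/t10.png

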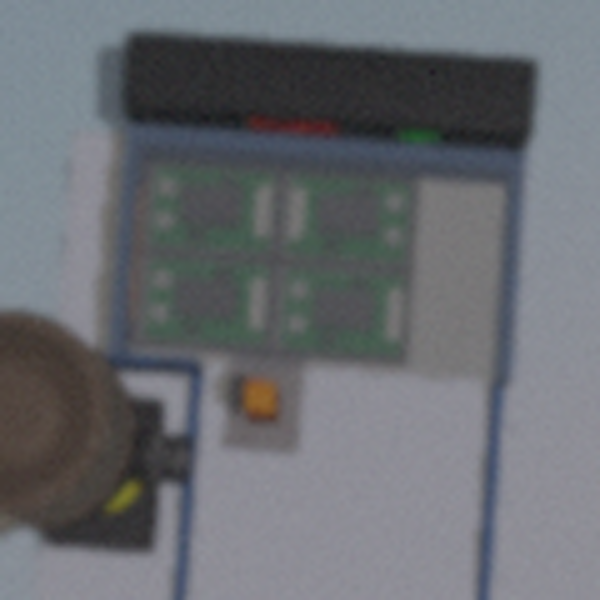

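The button bottomed at z 49.8 (22 N) and was released. The picture shows the carriage still square against the strip. I grip the post again and draw it out.

```bash
python3 -m creep '{"translation":[[0,-2,0],[2,-6,0],[3.86,-9.22,0],[3.86,-9.22,0],[3.86,-9.22,-4],[3.86,-9.22,-6],[3.86,-9.22,-6],[3.86,-9.22,-6]],"delta_rot":[[0,0,0],[0,0,0],[0,0,0],[0,0,0],[0,0,0],[0,0,0],[0,0,0],[0,0,0]],"hand":[4,4,4,4,4,4,4,4]}'
python3 -m creep '{"translation":[[0,0,0],[0,0,0],[0,0,0],[0,0,0.2],[-0.04,-0.5,0.2],[-0.13,-1.5,0.2],[-0.22,-2.5,0.2],[-0.3,-3.5,0.2]],"delta_rot":[[0,0,0],[0,0,0],[0,0,0],[0,0,0],[0,0,0],[0,0,0],[0,0,0],[0,0,0]],"hand":[0,0,0,0,0,0,0,0]}'
python3 -m creep '{"translation":[[-0.1,-0.8,0],[-0.15,-1.4,0],[-0.15,-1.5,0],[-0.15,-1.5,0]],"delta_rot":[[0,0,0],[0,0,0],[0,0,-0.4],[0,0,-0.4]],"hand":[0,0,0,0]}'
python3 -c "
from h import *
carr()"
```

```text
clock: 52.95
position: [601.5, 1.5, 75.0]
ee_rot: [0.999, -0.04, 0.001, 0.0]
contact_force: [1.1, -0.0, 0.1]
gripper_width: 40.2
grasp_force: 0.0
clock: 53.95
position: [597.7, -33.8, 75.9]
ee_rot: [0.999, -0.04, -0.0, -0.0]
contact_force: [0.2, 2.8, -4.2]
gripper_width: 16.6
grasp_force: 59.3
clock: 54.45
position: [596.3, -48.9, 76.1]
ee_rot: [0.999, -0.045, -0.0, 0.0]
contact_force: [1.0, 1.8, -4.6]
gripper_width: 16.8
grasp_force: 59.2
board@17 3572 px 217.0 58.0 rect [710.3 -21.4] [70.2 41.2] 84.95 med [698.3 -36.6  17. ]
board@17 3605 px 335.0 58.0 rect [ 703.1 -101.6] [70.4 41.2] 84.83 med [691.1 -85.7  17. ]
board@17 4190 px 215.0 133.0 rect [657.9 -17.8] [70.4 46. ] 84.74 med [669.6 -26.5  17. ]
board@17 4394 px 336.0 134.0 rect [650.1 -98.3] [70.5 46. ] 84.96 med [661.5 -88.3  17. ]
post 1807 px 273.0 299.0 rect [595.1 -50.3] [16.9 20. ] 86.43 med [597.9 -50.6  95.2]
```

```bash
python3 -m creep '{"translation":[[-0.7,0.06,0],[-2,0.18,0],[-3.5,0.33,0],[-5,0.47,0],[-6.5,0.61,0],[-8,0.75,0],[-9.5,0.89,0],[-11,1.03,0]],"delta_rot":[[0,0,0],[0,0,0],[0,0,0],[0,0,0],[0,0,0],[0,0,0],[0,0,0],[0,0,0]],"hand":[0,0,0,0,0,0,0,0]}'
python3 -m creep '{"translation":[[-1.5,0.14,0],[-2.8,0.27,0],[-3.8,0.37,0],[-3.8,0.37,0],[-3.8,0.37,0],[-3.8,0.37,0],[-3.8,0.37,0]],"delta_rot":[[0,0,0],[0,0,0],[0,0,0],[0,0,0],[0,0,0],[0,0,0],[0,0,0]],"hand":[0,0,0,0,4,4,4]}'
python3 -m creep '{"translation":[[0,0,4],[0,0,9],[0,0,9],[0,0,9]],"delta_rot":[[0,0,0],[0,0,0],[0,0,0],[0,0,0]],"hand":[4,4,4,4]}'
python3 -c "
from h import *
im,W=mods(lo=40,hi=60)
z=W[...,2];r,g,b=[im[...,i].astype(int) for i in range(3)]
seg('post',(z>88)&(z<102)&(r>b+40),40,W)
im,W=cloud('top');r,g,b=[im[...,i].astype(int) for i in range(3)]
seg('tray',(r>120)&(g>120)&(b<60)&(W[...,2]<14)&(W[...,1]<-150)&(W[...,0]>300),300,W)
"
```

```text
clock: 55.5
position: [485.6, -38.2, 76.4]
ee_rot: [0.999, -0.044, 0.0, -0.0]
contact_force: [2.0, -0.5, -6.7]
gripper_width: 16.6
grasp_force: 58.9
clock: 56.38
position: [449.5, -34.5, 76.7]
ee_rot: [0.999, -0.044, 0.001, -0.0]
contact_force: [0.6, 0.3, -0.1]
gripper_width: 39.9
grasp_force: 0.0
clock: 56.88
position: [448.3, -34.6, 166.1]
ee_rot: [0.999, -0.044, -0.0, -0.0]
contact_force: [-0.5, -0.5, -0.1]
gripper_width: 40.1
grasp_force: 0.0
green 3257 px 225.0 58.0 rect [563.2  -7.2] [71.9 46.9] 84.63 med [561.9  -9.9  17.5]
green 3356 px 326.0 59.0 rect [555.6 -89.2] [72.2 47.8] 85.16 med [553.4 -85.8  17.6]
green 2778 px 230.0 127.0 rect [507.8  -3.6] [72.2 46.9] 84.82 med [513.4  -7.4  17.5]
green 2819 px 319.0 129.0 rect [498.8 -84.8] [72.6 47.4] 85.05 med [506.  -77.2  17.5]
sink 3549 px 85.0 69.0 rect [562.6  92.5] [46.6 47.8] 30.09 med [562.2  87.7  48. ]
sink 1738 px 220.0 55.0 rect [565.1  -5.4] [42.3 26.2] 84.34 med [563.   -8.4  45.6]
sink 1715 px 331.0 55.0 rect [557.2 -89.3] [38.4 26.3] 84.38 med [555.7 -87.8  45.6]
sink 1440 px 224.0 132.0 rect [506.   -2.8] [37.3 26.4] 84.45 med [508.   -3.9  45.6]
sink 1448 px 329.0 133.0 rect [497.7 -84.8] [38.5 26.1] 85.06 med [499.7 -83.8  45.7]
post 685 px 273.0 229.0 rect [444.4 -36.2] [17.2 17.9] 85.05 med [445.8 -36.2  95.2]
tray 4508 px 365.0 231.0 rect [ 506.7 -333.3] [212.5 197. ] 4.57 med [ 506.1 -332.1    2.5]
```

The carriage is back in the open lane, with its post at (445,-36), clear of the hood, and all four modules are still flat. The tray centre is (507,-332) at +4.5°. I start unloading.

```bash
python3 -m creep '{"translation":[[2,-1,0],[5,-2,0],[8,-4,0],[10.69,-5.3,0],[10.69,-5.3,0],[10.69,-5.3,0],[10.69,-5.3,-2],[10.69,-5.3,-4]],"delta_rot":[[0,0,-10],[0,0,-20],[0,0,-30],[0,0,-40],[0,0,-50],[0,0,-60],[0,0,-70],[0,0,-80]],"hand":[3.6,3.6,3.6,3.6,3.6,3.6,3.6,3.6]}'
python3 -m creep '{"translation":[[0,0,0],[0,0,-5],[0,0,-9],[0,0,-10.3],[0,0,-10.3],[0,0,-10.3],[0,0,-10.3],[0,0,-10.3]],"delta_rot":[[0,0,-10],[0,0,-10],[0,0,-10],[0,0,-10],[0,0,-10],[0,0,-10],[0,0,-10],[0,0,-10]],"hand":[3.6,3.6,3.6,3.6,3.6,0,0,0]}'
python3 -m creep '{"translation":[[0,0,4],[0,0,9],[0,-2,11],[0,-7,11],[0,-13,11],[0,-19,11],[0,-25,11],[0,-28.7,11]],"delta_rot":[[0,0,0],[0,0,0],[0,0,3],[0,0,6],[0,0,9.7],[0,0,9.7],[0,0,9.7],[0,0,9.7]],"hand":[0,0,0,0,0,0,0,0]}'
python3 -m creep '{"translation":[[0,0,0],[0,0,-5],[0,0,-10],[0,0,-11.4],[0,0,-11.8],[0,0,-11.8],[0,0,-11.8],[0,0,-11.8]],"delta_rot":[[0,0,0],[0,0,0],[0,0,0],[0,0,0],[0,0,0],[0,0,0],[0,0,0],[0,0,0]],"hand":[0,0,0,0,0,0,3.6,3.6]}'
```

```text
clock: 57.98
position: [554.8, -87.7, 124.3]
ee_rot: [0.735, -0.678, -0.001, 0.001]
contact_force: [1.3, 0.3, 0.3]
gripper_width: 35.9
grasp_force: 0.0
clock: 58.98
position: [556.4, -87.5, 24.6]
ee_rot: [-0.675, 0.738, -0.001, 0.001]
contact_force: [-0.2, 1.1, 2.1]
gripper_width: 20.4
grasp_force: 61.5
clock: 59.98
position: [554.6, -377.1, 133.0]
ee_rot: [0.734, -0.679, -0.0, -0.0]
contact_force: [-0.1, 0.2, -2.2]
gripper_width: 20.9
grasp_force: 60.9
clock: 60.98
position: [556.2, -374.8, 16.3]
ee_rot: [0.735, -0.678, 0.001, -0.0]
contact_force: [-0.1, 0.1, -0.1]
gripper_width: 36.0
grasp_force: 0.0
```

```bash
python3 -m creep '{"translation":[[0,0,5],[0,0,10],[0,5,11],[0,11,11],[0.2,17,11],[0.4,23,11],[0.6,29,11],[0.73,35,11]],"delta_rot":[[0,0,0],[0,0,0],[0,0,-3],[0,0,-6],[0,0,-9.7],[0,0,-9.7],[0,0,-9.7],[0,0,-9.7]],"hand":[3.6,3.6,3.6,3.6,3.6,3.6,3.6,3.6]}'
python3 -m creep '{"translation":[[0,1.77,0],[0,1.77,0],[0,1.77,0]],"delta_rot":[[0,0,0],[0,0,0],[0,0,0]],"hand":[3.6,3.6,3.6]}'
python3 -c "
from h import *
mods(lo=40,hi=60)
im,W=cloud('top');z=W[...,2];x,y=W[...,0],W[...,1]
seg('traysink',(z>22)&(z<50)&(y<-200)&(y>-450)&(x>390)&(x<620),12,W)"
```

```text
clock: 61.98
position: [563.1, -22.6, 126.1]
ee_rot: [-0.675, 0.738, -0.001, 0.001]
contact_force: [1.2, 0.5, 0.2]
gripper_width: 36.1
grasp_force: 0.0
clock: 62.35
position: [562.8, -7.9, 125.4]
ee_rot: [-0.675, 0.738, -0.0, -0.0]
contact_force: [0.3, 1.1, -0.0]
gripper_width: 35.8
grasp_force: 0.0
green 3880 px 349.0 101.0 rect [498.6 -84.2] [72.3 48.8] 84.35 med [506.1 -86.7  17.5]
green 2461 px 338.0 202.0 rect [507.1  -3.1] [72.2 48.6] 84.71 med [519.7 -16.   17.5]
green 2819 px 272.0 204.0 rect [562.9  -6.7] [73.  48.2] 84.59 med [560.2 -16.1  17.6]
sink 2191 px 360.0 102.0 rect [495.7 -84.1] [35.7 30.8] 84.86 med [498.7 -84.8  45.5]
sink 507 px 438.0 168.0 rect [448.8 -40.4] [23.3 12. ] 43.34 med [452.6 -40.6  51.1]
sink 1702 px 349.0 222.0 rect [504.4   1.1] [45.8 30.7] 84.83 med [508.3  -4.7  45.8]
sink 1605 px 271.0 223.0 rect [563.1  -6.6] [39.4 24.6] 84.19 med [563.   -8.7  45.9]
sink 2436 px 283.0 338.0 rect [562.7  90.3] [44.8 47.2] 86.88 med [562.5  84.4  48.4]
traysink 100 px 380.0 214.0 rect [ 555.5 -374.7] [21.6 42.3] 2.12 med [ 554.8 -372.3   34.4]
```

```bash
python3 -m creep '{"translation":[[0,0,-5],[0,0,-9],[0,0,-10.2],[0,0,-10.2],[0,0,-10.2],[0,0,-10.2],[0,0,-10.2]],"delta_rot":[[0,0,0],[0,0,0],[0,0,0],[0,0,0],[0,0,0],[0,0,0],[0,0,0]],"hand":[3.6,3.6,3.6,3.6,0,0,0]}'
python3 -m creep '{"translation":[[0,0,4],[0,0,9],[0,-2,11],[-0.5,-7,11],[-1,-13,11],[-1.2,-19,11],[-1.45,-25,11],[-1.45,-27.6,11]],"delta_rot":[[0,0,0],[0,0,0],[0,0,3],[0,0,6],[0,0,9.7],[0,0,9.7],[0,0,9.7],[0,0,9.7]],"hand":[0,0,0,0,0,0,0,0]}'
python3 -m creep '{"translation":[[0,0,0],[0,0,-5],[0,0,-10],[0,0,-11.4],[0,0,-11.8],[0,0,-11.8],[0,0,-11.8],[0,0,-11.8]],"delta_rot":[[0,0,0],[0,0,0],[0,0,0],[0,0,0],[0,0,0],[0,0,0],[0,0,0],[0,0,0]],"hand":[0,0,0,0,0,0,3.6,3.6]}'
```

```text
clock: 63.32
position: [564.1, -6.7, 25.0]
ee_rot: [-0.675, 0.737, -0.001, 0.001]
contact_force: [0.4, -0.7, 7.0]
gripper_width: 20.6
grasp_force: 61.8
clock: 64.32
position: [547.2, -285.5, 132.8]
ee_rot: [0.734, -0.679, -0.0, 0.0]
contact_force: [0.4, -0.7, -1.2]
gripper_width: 20.6
grasp_force: 60.8
clock: 65.32
position: [549.0, -282.8, 16.1]
ee_rot: [0.735, -0.678, 0.001, -0.0]
contact_force: [0.6, -0.2, 0.5]
gripper_width: 36.0
grasp_force: 0.0
```

```bash
python3 -m creep '{"translation":[[0,0,5],[0,0,10],[-1,5,11],[-2,10,11],[-4,15,11],[-4.9,19.85,11],[-4.9,19.85,11],[-4.9,19.85,11]],"delta_rot":[[0,0,0],[0,0,0],[0,0,-3],[0,0,-6],[0,0,-9.7],[0,0,-9.7],[0,0,-9.7],[0,0,-9.7]],"hand":[3.6,3.6,3.6,3.6,3.6,3.6,3.6,3.6]}'
python3 -c "
from h import *
mods(lo=40,hi=60)
im,W=cloud('top');z=W[...,2];x,y=W[...,0],W[...,1]
seg('traysink',(z>22)&(z<50)&(y<-200)&(y>-450)&(x>390)&(x<620),12,W)"
```

```text
clock: 66.32
position: [499.7, -84.3, 125.7]
ee_rot: [-0.675, 0.737, -0.0, 0.0]
contact_force: [-0.0, 0.4, 0.5]
gripper_width: 35.7
grasp_force: 0.0
green 2800 px 272.0 205.0 rect [499.9 -83.4] [71.9 48.1] 84.48 med [497.1 -92.4  17.5]
green 2016 px 271.0 294.0 rect [507.9  -4.4] [74.1 48.1] 84.48 med [504.7 -12.2  17.5]
sink 610 px 57.0 156.0 rect [ 645.1 -147.4] [ 7.7 77.8] 78.96 med [ 634.5 -146.7   49.6]
sink 1605 px 271.0 223.0 rect [500.3 -82.1] [40.9 24.8] 84.18 med [500.1 -85.1  45.9]
sink 374 px 352.0 271.0 rect [445.5 -43.8] [20.   8.3] 20.8 med [445.2 -44.8  49.9]
sink 1212 px 270.0 318.0 rect [509.2  -4.7] [37.1 23.6] 85.48 med [508.1  -5.8  45.9]
traysink 102 px 380.0 214.0 rect [ 555.6 -373.9] [22.  41.8] 4.79 med [ 555.5 -371.7   33.9]
traysink 98 px 349.0 217.0 rect [ 548.2 -282.3] [22.1 36.6] 3.9 med [ 547.5 -282.4   34. ]
```

```bash
python3 -m creep '{"translation":[[0,0,-5],[0,0,-9],[0,0,-10.2],[0,0,-10.2],[0,0,-10.2],[0,0,-10.2],[0,0,-10.2]],"delta_rot":[[0,0,0],[0,0,0],[0,0,0],[0,0,0],[0,0,0],[0,0,0],[0,0,0]],"hand":[3.6,3.6,3.6,3.6,0,0,0]}'
python3 -m creep '{"translation":[[0,0,4],[0,0,9],[0,-3,11],[-1,-9,11],[-2,-15,11],[-3,-21,11],[-3.35,-27,11],[-3.35,-29.7,11]],"delta_rot":[[0,0,0],[0,0,0],[0,0,3],[0,0,6],[0,0,9.7],[0,0,9.7],[0,0,9.7],[0,0,9.7]],"hand":[0,0,0,0,0,0,0,0]}'
python3 -m creep '{"translation":[[0,0,0],[0,0,-5],[0,0,-10],[0,0,-11.4],[0,0,-11.8],[0,0,-11.8],[0,0,-11.8],[0,0,-11.8]],"delta_rot":[[0,0,0],[0,0,0],[0,0,0],[0,0,0],[0,0,0],[0,0,0],[0,0,0],[0,0,0]],"hand":[0,0,0,0,0,0,3.6,3.6]}'
```

```text
clock: 67.3
position: [500.5, -84.3, 24.8]
ee_rot: [-0.675, 0.737, -0.001, 0.001]
contact_force: [-0.3, -0.3, 5.8]
gripper_width: 20.6
grasp_force: 61.1
clock: 68.3
position: [464.6, -383.8, 132.7]
ee_rot: [0.734, -0.679, -0.0, -0.0]
contact_force: [0.6, 0.3, -1.5]
gripper_width: 20.6
grasp_force: 60.7
clock: 69.3
position: [466.5, -381.5, 16.2]
ee_rot: [0.735, -0.678, 0.001, -0.0]
contact_force: [-0.7, -0.4, -0.7]
gripper_width: 35.7
grasp_force: 0.0
```

```bash
python3 -m creep '{"translation":[[0,0,5],[0,0,10],[0,5,11],[1,11,11],[2,17,11],[3,23,11],[4,29,11],[4.23,35,11]],"delta_rot":[[0,0,0],[0,0,0],[0,0,-3],[0,0,-6],[0,0,-9.7],[0,0,-9.7],[0,0,-9.7],[0,0,-9.7]],"hand":[3.6,3.6,3.6,3.6,3.6,3.6,3.6,3.6]}'
python3 -m creep '{"translation":[[0,2.7,0],[0,2.7,0],[0,2.7,0]],"delta_rot":[[0,0,0],[0,0,0],[0,0,0]],"hand":[3.6,3.6,3.6]}'
python3 -c "
from h import *
mods(lo=40,hi=60)
im,W=cloud('top');z=W[...,2];x,y=W[...,0],W[...,1]
seg('traysink',(z>22)&(z<50)&(y<-200)&(y>-450)&(x>390)&(x<620),12,W)"
```

```text
clock: 70.3
position: [508.8, -29.2, 126.0]
ee_rot: [-0.675, 0.738, -0.001, 0.001]
contact_force: [1.0, -0.5, 0.9]
gripper_width: 36.0
grasp_force: 0.0
clock: 70.68
position: [508.1, -4.8, 125.5]
ee_rot: [-0.675, 0.738, -0.0, 0.0]
contact_force: [-0.4, -0.3, -0.7]
gripper_width: 35.7
grasp_force: 0.0
green 2805 px 273.0 206.0 rect [507.3  -3.8] [70.8 48.2] 83.68 med [504.3 -12.3  17.5]
sink 341 px 359.0 169.0 rect [447.2 -40. ] [23.9 12. ] 40.95 med [451.3 -43.3  50.7]
sink 1601 px 273.0 224.0 rect [507.8  -2.3] [39.7 24.8] 84.73 med [507.6  -4.7  46. ]
sink 598 px 128.0 303.0 rect [623.7  52.3] [36.1  7.1] 86.65 med [621.6  46.3  50.7]
sink 577 px 235.0 344.0 rect [547.8  97.3] [42.4 16.9] 63.64 med [546.2  92.6  46.5]
traysink 100 px 380.0 214.0 rect [ 555.5 -371.9] [38.  21.3] 88.51 med [ 555.5 -371.6   34.3]
traysink 94 px 349.0 217.0 rect [ 548.4 -283. ] [21.9 38.5] 4.79 med [ 547.3 -281.6   33.8]
traysink 101 px 383.0 243.0 rect [ 467.8 -378.7] [22.2 39. ] 4.69 med [ 468.7 -378.3   35.2]
```

```bash
python3 -m creep '{"translation":[[0,0,-5],[0,0,-9],[0,0,-10.2],[0,0,-10.2],[0,0,-10.2],[0,0,-10.2],[0,0,-10.2]],"delta_rot":[[0,0,0],[0,0,0],[0,0,0],[0,0,0],[0,0,0],[0,0,0],[0,0,0]],"hand":[3.6,3.6,3.6,3.6,0,0,0]}'
python3 -m creep '{"translation":[[0,0,4],[0,0,9],[0,-3,11],[-1,-9,11],[-2,-15,11],[-3,-21,11],[-4.95,-27,11],[-4.95,-28.5,11]],"delta_rot":[[0,0,0],[0,0,0],[0,0,3],[0,0,6],[0,0,9.7],[0,0,9.7],[0,0,9.7],[0,0,9.7]],"hand":[0,0,0,0,0,0,0,0]}'
python3 -m creep '{"translation":[[0,0,0],[0,0,-5],[0,0,-10],[0,0,-11.4],[0,0,-11.8],[0,0,-11.8],[0,0,-11.8],[0,0,-11.8]],"delta_rot":[[0,0,0],[0,0,0],[0,0,0],[0,0,0],[0,0,0],[0,0,0],[0,0,0],[0,0,0]],"hand":[0,0,0,0,0,0,3.6,3.6]}'
python3 -m creep '{"translation":[[0,0,5],[0,0,10],[0,2,15],[0,6,17],[0,10,17],[0,14,17],[0,18,17],[0,18,17]],"delta_rot":[[0,0,0],[0,0,0],[0,0,0],[0,0,0],[0,0,0],[0,0,0],[0,0,0],[0,0,0]],"hand":[3.6,3.6,3.6,3.6,3.6,3.6,3.6,3.6]}'
python3 - <<'E'
from h import *
im,W=mods(lo=30,hi=44)
im,W=cloud('top');cv2.imwrite('pics/fin.png',cv2.resize(im[...,::-1],(784,588)));z=W[...,2];x,y=W[...,0],W[...,1]
seg('traysink',(z>22)&(z<50)&(y<-200)&(y>-450)&(x>390)&(x<620),12,W)
E
```

```text
clock: 71.65
position: [509.3, -4.2, 24.9]
ee_rot: [-0.675, 0.737, -0.001, 0.001]
contact_force: [1.1, -0.8, 6.8]
gripper_width: 20.8
grasp_force: 61.4
clock: 72.65
position: [456.5, -291.8, 132.9]
ee_rot: [0.733, -0.68, -0.001, 0.0]
contact_force: [0.6, 0.7, -0.4]
gripper_width: 20.6
grasp_force: 60.3
clock: 73.65
position: [459.5, -289.3, 16.1]
ee_rot: [0.735, -0.678, 0.001, -0.0]
contact_force: [-0.3, -0.0, -0.1]
gripper_width: 35.9
grasp_force: 0.0
clock: 74.65
position: [458.7, -107.5, 185.9]
ee_rot: [0.736, -0.677, 0.0, -0.0]
contact_force: [-0.7, 0.1, -0.4]
gripper_width: 36.0
grasp_force: 0.0
green 873 px 184.0 10.0 rect [ 547.  -255.6] [48.9 16.5] 2.33 med [ 546.1 -254.5    9.6]
green 1060 px 290.0 11.0 rect [ 456.3 -262.3] [47.8 18.3] 5.52 med [ 456.4 -261.1    9.4]
sink 443 px 60.0 135.0 rect [ 655.3 -148.6] [ 8.3 95.3] 79.8 med [ 641.  -147.3   37.2]
traysink 101 px 380.0 213.0 rect [ 555.4 -371.9] [21.2 37.9] 0.03 med [ 556.5 -371.7   34.6]
traysink 94 px 349.0 217.0 rect [ 548.4 -282.4] [22.  38.4] 4.65 med [ 547.4 -282.4   33.5]
traysink 101 px 383.0 243.0 rect [ 467.9 -379. ] [22.5 39.1] 4.11 med [ 468.7 -378.3   34.4]
traysink 91 px 352.0 247.0 rect [ 458.4 -287. ] [22.  36.8] 4.41 med [ 459.2 -287.5   34.8]
```

View pics/fin.png

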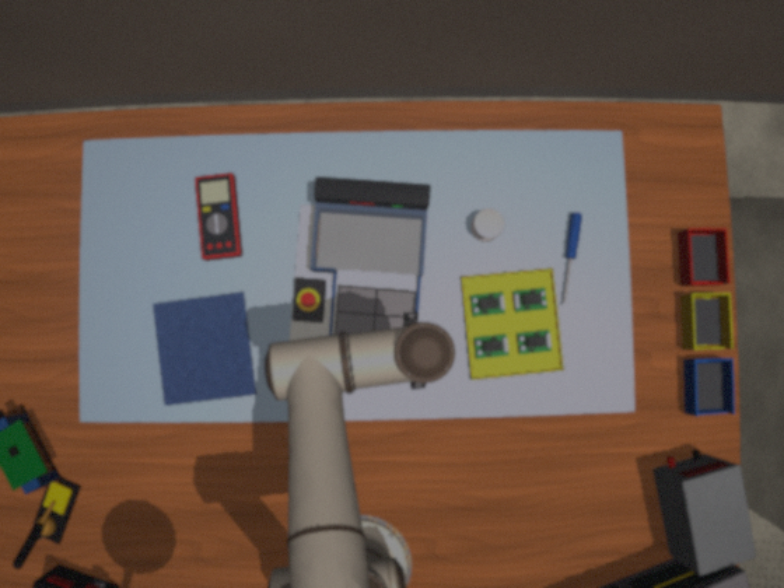

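The final picture shows all four modules flat in the tray, at about (488,302), (530,299), (490,346) and (533,342). The carriage is in the lane, the bystanders have not moved, and the gripper is clear of everything.

```bash
python3 -c "
from bench import *
print(job_done())"
```

```text
the job is handed in; nothing more can be done
None
```

The job is handed in at about 75 s: all four modules were loaded, pushed home and against the strip, tested with one full button press, drawn back out, and laid flat in the yellow tray; squaring the carriage against the strip took several nudges before the press.

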